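# Scoop the beads from the stock bin into the tin

## Task

Use the scoop to move all five wooden beads from the stock bin into the open tin, never touching a bead with the fingers and without pushing the tin out of its place. Then set the scoop down flat, right way up, on the middle of its rubber mat and let go. Do not disturb the carton, the closed tins or the jar.

Things in the scene. Friction and masses are not known exactly. Their poses are not given: they have to be found in the camera images.
- scoop: hand scoop, 0.16 kg: aluminium pan with a black bar handle. Origin: centre of the pan's underside; x points out of the open front, z up. Pan: x -55 to 55 mm, 92 mm wide, floor 2 mm, walls 3 mm thick; sides and back 44 mm high (sides 28 mm high in front of x 25). Starts flat on the mat, handle towards the robot
- scoop_grip (a point): point on the handle where it is well gripped across y, at x -86, z 92.6 mm in the scoop's frame; axes as the scoop's. The handle is a flat-sided bar, 18 mm across (y), 26 mm deep, 105 mm long; it rises backwards from the pan's back wall at 60 degrees above level, its middle at x -77, z 77, its top end about x -103, z 122 mm
- scoop_lip (a point): middle of the scoop's front edge, at its underside: x +55, z 0 mm in the scoop's frame; axes as the scoop's
- bin: grey plastic stock bin, fixed, open on top, 268 x 116 mm (x, y), walls and floor 4 mm thick. Origin: centre of its underside, z up. Inside 260 x 108 mm. Side walls 60 mm high, far (+x) wall 80 mm, near (-x) access wall only 24 mm. Inner floor level at z 4 mm from x -130 to 76 mm; from there a 39 degree chute rises to z 48 mm at the far wall
- tin: open round steel tin, loose, 0.4 kg: outer diameter 140 mm, 55 mm high, walls and base 3 mm thick. Origin: centre of its underside, z up
- mat: black rubber mat fixed on the bench, 200 x 160 mm (x, y), 4 mm thick: the scoop's place. Origin: centre of its underside
- carton: bystander: tall closed white carton, 62 x 62 mm and 170 mm tall, with a thin open flap up to 210 mm. Origin: centre of its underside
- tins: bystander: pair of small closed tins, one on the other, 78 mm diameter, 64 mm tall. Origin: centre of their underside
- jar: bystander: closed glass jar, 64 mm diameter, 110 mm tall. Origin: centre of its underside
- bead0: chunky eight-sided wooden bead, 12 g, 27 mm across, 22 mm thick, with broad bevels. Origin: centre of one flat face, the bead's axis is z; it tumbles with the bead. Starts in the bin
- bead0_c (a point): centre of that bead (11 mm from the face)
- bead1: chunky eight-sided wooden bead, 12 g, 27 mm across, 22 mm thick, with broad bevels. Origin: centre of one flat face, the bead's axis is z; it tumbles with the bead (like the others)
- bead1_c (a point): centre of that bead (11 mm from the face)
- bead2: chunky eight-sided wooden bead, 12 g, 27 mm across, 22 mm thick, with broad bevels. Origin: centre of one flat face, the bead's axis is z; it tumbles with the bead (like the others)
- bead2_c (a point): centre of that bead (11 mm from the face)
- bead3: chunky eight-sided wooden bead, 12 g, 27 mm across, 22 mm thick, with broad bevels. Origin: centre of one flat face, the bead's axis is z; it tumbles with the bead (like the others)
- bead3_c (a point): centre of that bead (11 mm from the face)
- bead4: chunky eight-sided wooden bead, 12 g, 27 mm across, 22 mm thick, with broad bevels. Origin: centre of one flat face, the bead's axis is z; it tumbles with the bead (like the others)
- bead4_c (a point): centre of that bead (11 mm from the face)

How it is judged:
By the outcome, as a careful person would: the job done as asked, in the order asked, and still so for the second after the job is handed in, with the robot touching nothing.
It also fails if it takes over 67 s, if anything falls off the work surface, if the arm or the gripper's body presses on something with over 40 N, if the wrist force passes 120 N, or if a joint passes its speed limit or range.

## Robot

A 6-joint arm with a two-finger parallel gripper is mounted at the origin on the work surface. World frame = base frame: x ahead of the robot, y to its left, z up, the work surface at z = 0. Lengths are in mm, angles in rad, forces in N, time in s.
With the tool pointing down it reaches from about 275 to 1000 mm from the base axis. Payload 8.4 kg.
Tool frame: the origin (TCP) lies midway between the tips of the shut fingers; the grasp point (between the pads) lies 19 mm behind it; z points along the fingers, y is the line along which they close (so a half turn about z gives the same grasp; the last joint's range is limited). The gripper opens to 85 mm and grips with 20 to 120 N. Pads are 22 mm wide; open, the fingers measure 114 mm over their backs; the gripper's body (76 mm by 85 mm) begins 54 mm behind the grasp point. The pads swing forward as they close: fully open they stand 13 mm farther back than shut.
Start: joints at [-0.002, 0.353, 1.633, -0, 1.155, -0.002], TCP at [625.002, -0, 231.281] pointing down, gripper open.
Joint ranges: [-2.63, 2.63], [-0.92, 2.1], [0.06, 2.66], [-1.3, 4.44], [0, 2.69], [-3.02, 3.02]. Speed limits (rad/s): [2.22, 2.22, 2.79, 3.14, 3.14, 3.14].

## Interface

Orientations are given as [roll, pitch, yaw] about the fixed x, y, z axes, in that order (R = Rz(yaw) Ry(pitch) Rx(roll)).
In Python, from rig import r, cams gives the robot as it stands. The module is installed in compiled form; this text tells all that it offers.
- The arm moves only by the tool send_rows, never from a script. Its argument "targets" is one flat list of numbers, 7 for each row, row after row: the shift along the tool's x, y, z in m, then the turn, a rotation vector about the tool's x, y, z in rad, then the opening, from -1 (shut) to 1 (fully open). In form: [tx, ty, tz, wx, wy, wz, fingers, tx, ty, tz, wx, wy, wz, fingers, ...]. A call has 1 to 12 rows; each row is the pose to reach, as a shift and turn from the pose commanded when the call began, along the tool's axes at that moment; what a row does not reach only later rows make up. A row lasts 1/12 s, in which the tool goes at most 41.7 mm and 7.16 degrees, less where a joint would pass 70% of its speed; a pose out of reach is approached as far as the arm can. A call with a gripper value outside its range is refused whole. The fingers move at their own pace and stop on an object; "grip_force" is the grip in N (left out, the last holds). Time passes only in rows, so rows that repeat a pose let the fingers close. It gives the time, the measured TCP pose, the force, the opening and the grip force at its end, in the units of the state.
- r.sense(): the state, without advancing time (a new reading comes with each control period).
- cams.grab_frame(name): name is "scene" or "side" or "wrist"; returns a dict with "color" (384x512x3 uint8, blue, green, red), "fx", "fy", "cx", "cy" (pixels), "xyz" and "attitude" of the camera in the world. Camera axes: x right, y down, z forward; pixel columns grow to the right and rows downward; lengths in mm; the calibration is good to about 2 mm. A picture is of the moment at which its call begins. There is no depth.
- r.sign_off(): hands the job in; it is judged then, once.
The state is a dict: "clock": time; "qpos": joint angles; "qvel": joint speeds; "joint_efforts": joint torques, N m; "eef_pos": TCP position; "tcp_rot": TCP orientation; "contact_force": force on the tool from outside, world axes, zero at the start; "wrist_torque": the same for the moment, N m; "opening": opening from 0.0 (shut) to 1.0 (fully open); "grasp_force": force on a finger pad.
Only numpy, scipy, OpenCV 4.12 (cv2) and the standard library are available. Lean on these libraries where they do the work, as an engineer would, in place of code of your own. Each camera call takes 0.05 s, during which the arm holds its last target. There are 200 camera calls.

## Working session

There is one attempt and no reset: what is moved stays moved. The work goes in short steps, Python scripts to look and compute and a tool call to move; the robot and the scene stay as the last step left them, time stands still between calls to the robot, and variables do not carry over. Pictures are saved under pics/ and viewed, at most 10 in all, crops included, and the job is handed in when it is done.

Besides the shell and the picture viewer there is one more tool, called after "Emit:" by a JSON object that holds its "name" and its "arguments". send_rows: Moves the arm, as the interface text tells. Its arguments: {"type":"object","properties":{"targets":{"type":"array"},"grip_force":{"type":"number"}},"required":["targets"]}

```bash
mkdir -p pics; python3 - <<'E'
from rig import r,cams
import cv2
print(r.sense())
for n in ("scene","side"):
    f=cams.grab_frame(n); cv2.imwrite(f"pics/{n}0.png",cv2.resize(f["color"],(800,600),interpolation=cv2.INTER_CUBIC))
    print(n,f["fx"],f["fy"],f["cx"],f["cy"],f["xyz"],f["attitude"])
E
```

```text
{'clock': 0.0, 'qpos': array([-2.39252936e-03,  3.53667810e-01,  1.63414211e+00, -6.98864111e-06,
        1.15521093e+00, -2.41379322e-03]), 'qvel': array([-8.39426360e-05,  1.27677298e-03, -9.65690113e-04,  1.79849589e-03,
       -1.97991964e-04, -9.85014905e-04]), 'joint_efforts': array([-2.03471049e-03, -6.05236173e+01, -3.42063046e+01, -2.62302356e-04,
        9.48130677e-03,  3.61521288e-06]), 'eef_pos': array([6.24514059e+02, 3.64207316e-03, 2.30545997e+02]), 'tcp_rot': array([-3.14016445e+00,  2.94235802e-06,  1.57082042e+00]), 'contact_force': array([0.93427035, 0.39271208, 0.24289163]), 'wrist_torque': array([ 2.15311054e-02,  2.48609279e-06, -3.73255469e-02]), 'grasp_force': 0.0, 'opening': 1.0046152970561768}
scene 359.96403658731106 359.96403658731106 256.60273019338814 184.76658771028707 [1092.85348953  608.19459087  590.23995956] [-2.13287962 -0.01641935  2.4628195 ]
side 368.38632701526655 368.38632701526655 258.0889303743281 194.39497624448467 [ 232.02717228 -768.64468719  701.50939881] [-2.20120462  0.02086983 -0.47140428]
```

View pics/scene0.png

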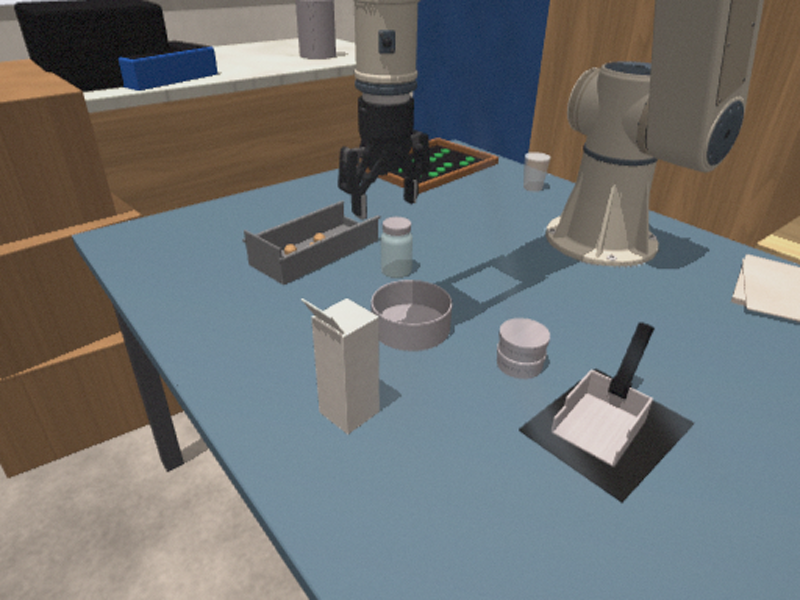

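View pics/side0.png

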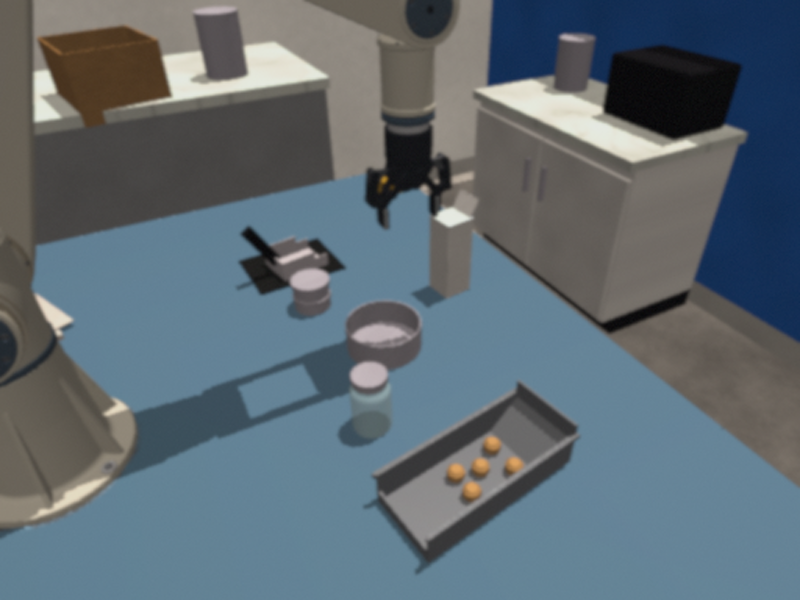

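Scene: the scoop is on the mat at (605,420), the carton at (347,370), the tin at (412,312), the bin at upper left and the closed tins at (523,348). Side: five beads around (456..514, 444..491) in the bin, the tin rim at (384,320), and the jar at (370,400) between the tin and the bin. I'll measure from these next.

```bash
cat > h.py <<'E'
import numpy as np, cv2
from scipy.spatial.transform import Rotation as Ro
from scipy.optimize import least_squares
C={"scene":(359.964,256.603,184.767,[1092.853,608.195,590.24],[-2.13287962,-0.01641935,2.4628195]),
"side":(368.386,258.089,194.395,[232.027,-768.645,701.509],[-2.20120462,0.02086983,-0.47140428])}
def proj(n,P):
    f,cx,cy,t,a=C[n]; p=(np.atleast_2d(P)-t)@Ro.from_euler('xyz',a).as_matrix()
    return np.c_[f*p[:,0]/p[:,2]+cx,f*p[:,1]/p[:,2]+cy]/0.64   # in 800x600 pixels
def ray(n,px,z):
    f,cx,cy,t,a=C[n]; u=np.atleast_2d(px)*0.64
    d=np.c_[(u[:,0]-cx)/f,(u[:,1]-cy)/f,np.ones(len(u))]@Ro.from_euler('xyz',a).as_matrix().T
    return np.array(t)+d*((z-t[2])/d[:,2])[:,None]
def fit(pts,x0):  # pts: (cam, model xyz, px); pose x,y,yaw on z=0
    def e(x):
        R=Ro.from_euler('z',x[2]).as_matrix()
        return np.concatenate([(proj(n,R@np.array(m)+[x[0],x[1],0])[0]-p) for n,m,p in pts])
    s=least_squares(e,x0,loss='soft_l1'); return s.x,np.round(e(s.x).reshape(-1,2),1)
E
python3 - <<'E'
from h import *
np.set_printoptions(precision=1,suppress=True)
print("tcp",proj("scene",[624.5,0,230.5]),proj("side",[624.5,0,230.5]))
print("mat",ray("scene",[(520,428),(597,370),(693,423),(622,500)],4))
print("scoop back/front top",ray("scene",[(614,464)],4))
print("handle top", ray("scene",[(644,325)],126))
print("tin side",ray("side",[(346,325),(422,325),(384,303),(384,340)],55),"scene",ray("scene",[(371,303),(452,303),(412,282),(412,326)],55))
print("bin far top",ray("side",[(520,385),(577,430)],80)," near base",ray("side",[(428,555),(378,490)],12))
print("beads",ray("side",[(456,472),(481,466),(492,444),(514,465),(472,491)],16))
print("carton",ray("side",[(450,295)],0),ray("scene",[(348,430),(318,395),(378,405)],0))
print("jar",ray("side",[(370,430)],0),ray("side",[(369,373)],110),"tins",ray("side",[(311,280)],64),ray("scene",[(524,333)],64))
E
```

```text
tcp [[385.4 218.5]] [[409.4 227.9]]
mat [[598.9 278.7   4. ]
 [404.5 271.5   4. ]
 [394.8 425.8   4. ]
 [591.3 436.5   4. ]]
scoop back/front top [[549.9 398.1   4. ]]
handle top [[410.2 324.7 126. ]]
tin side [[501.1  18.5  55. ]
 [622.6 -47.5  55. ]
 [591.2  46.8  55. ]
 [543.7 -53.   55. ]] scene [[622.1 -43.2  55. ]
 [511.6  41.5  55. ]
 [522.  -53.4  55. ]
 [609.2  51.1  55. ]]
bin far top [[ 668.2 -276.7   80. ]
 [ 684.6 -386.9   80. ]]  near base [[ 430.  -417.7   12. ]
 [ 414.8 -299.9   12. ]]
beads [[ 526.  -327.5   16. ]
 [ 563.6 -335.5   16. ]
 [ 600.5 -309.1   16. ]
 [ 606.8 -356.4   16. ]
 [ 529.1 -365.4   16. ]]
carton [[756.2  75.3  -0. ]] [[789.9 129.5   0. ]
 [785.4  43.1   0. ]
 [726.8 115.7   0. ]]
jar [[ 454.2 -183.8    0. ]] [[ 464.1 -173.   110. ]] tins [[491.3 176.5  64. ]] [[489.9 182.2  64. ]]
```

```bash
python3 - <<'E'
from rig import cams
import cv2
for n,x,y,w,h in(("side",235,240,140,120),("scene",328,200,120,120)):
    im=cams.grab_frame(n)["color"][y:y+h,x:x+w]
    cv2.imwrite(f"pics/{n}1.png",cv2.resize(im,None,fx=5,fy=5,interpolation=cv2.INTER_CUBIC))
E
```

```text
(no output)
```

View pics/side1.png

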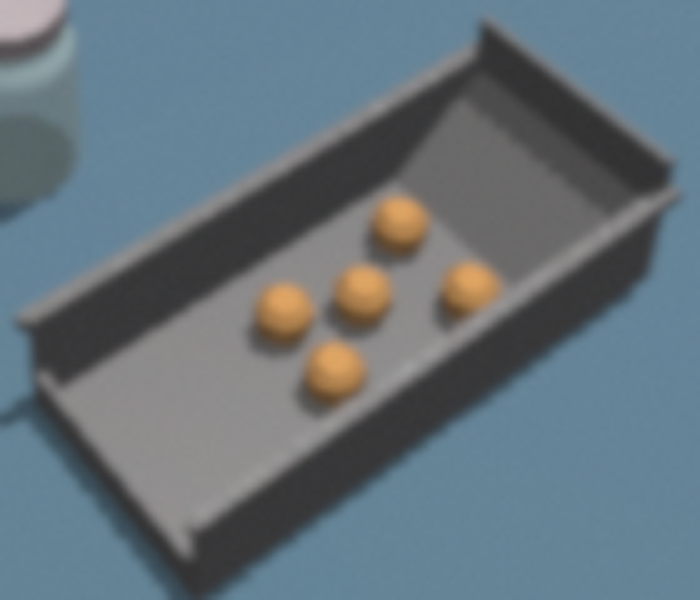

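View pics/scene1.png

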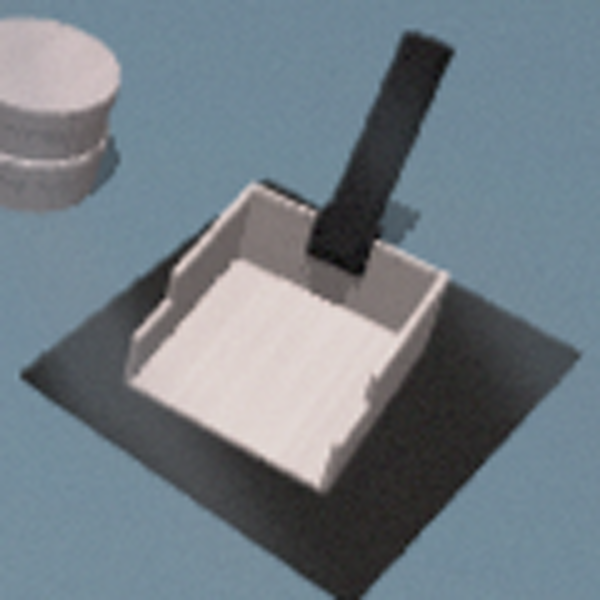

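Crop 1: bin corners at (486,20), (672,163), (22,320), (62,383), with five beads lying on the flat floor. Crop 2: scoop front edge from (128,382) to (322,490), back corners (255,185) and (447,275), mat corners (22,374), (580,353).

```bash
python3 - <<'E'
from h import *
np.set_printoptions(precision=3,suppress=True)
a=lambda p:(np.array(p)/5+[235,240])/.64
b=lambda p:(np.array(p)/5+[328,200])/.64
S=[((134,58,80),(486,20)),((134,-58,80),(674,163)),((-134,58,60),(20,320)),((134,-58,60),(680,193)),((-134,-58,0),(198,600)),((134,-58,0),(645,280)),((76,54,4),(397,188)),((-130,54,4),(62,383)),((-134,58,24),(36,372)),((-134,-58,24),(190,555))]
x,e=fit([("side",m,a(p)) for m,p in S],[550,-340,0]); print("bin",x,e.tolist())
R=Ro.from_euler('z',-x[2]).as_matrix()
B=ray("side",a([(286,312),(362,295),(400,224),(470,289),(335,371)]),15)
print("beads in bin frame",(B-[x[0],x[1],0])@R.T)
S=[((55,-46,4),(128,383)),((55,46,4),(323,491)),((-55,-46,48),(255,183)),((-55,46,48),(449,275)),((55,-46,32),(135,335)),((55,46,32),(335,447)),((-103-11,9,132.5),(452,48)),((-103-11,-9,132.5),(405,34))]
S[-2:]=[((-103-11.3,9,126-6.5),(452,48)),((-103-11.3,-9,126-6.5),(405,34))][:0]
x,e=fit([("scene",m,b(p)) for m,p in S],[500,350,0]); print("scoop",x,e.tolist())
print("grip",Ro.from_euler('z',x[2]).apply([-86,0,96.6])+[x[0],x[1],0])
S=[((100,-80,4),(22,374)),((100,80,4),(350,602)),((-100,80,4),(580,353))]
x,e=fit([("scene",m,b(p)) for m,p in S],[500,350,0]); print("mat",x,e.tolist())
t=np.linspace(0,6.28,400);
def tin(x):
    out=[]
    for n,l,r,bt in(("side",346,422,None),("scene",371,452,None)):
        p=proj(n,np.c_[x[0]+70*np.cos(t),x[1]+70*np.sin(t),0*t+55]);out+=[p[:,0].min()-l,p[:,0].max()-r]
        q=proj(n,np.c_[x[0]+70*np.cos(t),x[1]+70*np.sin(t),0*t]);out+=[q[:,1].max()-(368 if n=="side" else 347)]
    return out
s=least_squares(tin,[560,0]);print("tin",s.x,s.fun)
E
```

```text
bin [ 551.468 -344.488    0.147] [[1.2, -1.5], [1.4, -0.2], [2.1, -1.8], [-2.7, -0.0], [-1.4, 1.1], [1.9, -0.1], [-0.6, -1.9], [-5.1, 4.3], [-1.6, -1.6], [1.1, 4.7]]
beads in bin frame [[-22.044  19.936  15.   ]
 [ 11.643   6.721  15.   ]
 [ 53.266  26.809  15.   ]
 [ 53.26  -19.806  15.   ]
 [-24.802 -16.705  15.   ]]
scoop [507.78  345.841   0.17 ] [[-1.7, -0.7], [0.3, 0.8], [-0.4, -0.2], [0.8, 0.2], [-0.7, -0.2], [1.3, -0.2]]
grip [423.016 331.314  96.6  ]
mat [497.273 352.147   0.057] [[-1.1, -0.8], [0.5, 0.6], [0.3, -0.2]]
tin [563.245  -7.537] [-1.445 -0.672  3.174 -0.863 -0.743  4.011]
```

```bash
cat >> h.py <<'E'
F=np.diag([1.,-1,-1]); G=np.array([-86,0,73.6])   # tool in scoop
def now():
    from rig import r
    s=r.sense(); return s,np.array(s["eef_pos"]),Ro.from_euler('xyz',s["tcp_rot"]).as_matrix()
def tool(p,pitch,yaw,ref=(0,0,0)):  # scoop point ref placed at world p -> tcp pose
    R=(Ro.from_euler('z',yaw)*Ro.from_euler('y',pitch)).as_matrix()
    return np.array(p)+R@(G-np.array(ref)),R@F
def go(name,p,R,start=None):
    p0,R0=start or now()[1:]
    d=R0.T@(p-p0)/1000; w=Ro.from_matrix(R0.T@R).as_rotvec()
    print(name,"tcp",np.round(p),"shift",np.round(d,4),"turn",np.round(w,3),"rows %.1f"%max(np.linalg.norm(d)/.0417,np.linalg.norm(w)/.125))
E
python3 - <<'E'
from h import *
go("above",*tool((507.8,345.8,104),0,.17)); go("grip",*tool((507.8,345.8,4),0,.17))
E
```

```text
above tcp [423. 331. 178.] shift [ 0.3313 -0.2016  0.0534] turn [-1.000e-03  1.000e-03  1.401e+00] rows 11.2
grip tcp [423. 331.  78.] shift [ 0.3313 -0.2015  0.1534] turn [-1.000e-03  1.000e-03  1.401e+00] rows 11.2
```

Emit:
{"name": "send_rows", "arguments": {"targets": [0.331,-0.202,0.03,0,0,1.4,1,0.331,-0.202,0.03,0,0,1.4,1,0.331,-0.202,0.03,0,0,1.4,1,0.331,-0.202,0.03,0,0,1.4,1,0.331,-0.202,0.03,0,0,1.4,1,0.331,-0.202,0.03,0,0,1.4,1,0.331,-0.202,0.03,0,0,1.4,1,0.331,-0.202,0.03,0,0,1.4,1,0.331,-0.202,0.03,0,0,1.4,1,0.331,-0.202,0.03,0,0,1.4,1,0.331,-0.202,0.03,0,0,1.4,1,0.331,-0.202,0.03,0,0,1.4,1]}}

```text
clock: 1.2
eef_pos: [421.5, 332.8, 201.0]
tcp_rot: [-3.142, 0.001, 0.168]
contact_force: [-0.1, 0.3, -0.6]
opening: 0.997
grasp_force: 0.0
```

```bash
python3 - <<'E'
from h import *
from rig import cams
f=cams.grab_frame("wrist"); cv2.imwrite("pics/w0.png",f["color"]); print(f["fx"],f["cx"],f["cy"],f["xyz"],f["attitude"])
s,p,R=now(); print(s["clock"],p,s["tcp_rot"],s["qpos"],s["contact_force"])
go("grip",*tool((507.8,345.8,4),0,.17))
E
```

```text
335.3090600850297 257.3947669831278 195.8093407181813 [495.02813896 345.71861166 343.5550651 ] [ 2.84278052e+00  1.45855757e-04 -1.40422836e+00]
1.25 [422.05421644 332.03812279 201.06660803] [3.14141103e+00 3.61991175e-04 1.60735093e-01] [6.63787147e-01 2.49880000e-01 1.85174822e+00 1.78453080e-05
 1.04036914e+00 2.07383932e+00] [ 0.21992386 -0.05422681 -0.37985888]
grip tcp [423. 331.  78.] shift [0.0009 0.0009 0.1235] turn [ 0.     0.    -0.009] rows 3.0
```

View pics/w0.png

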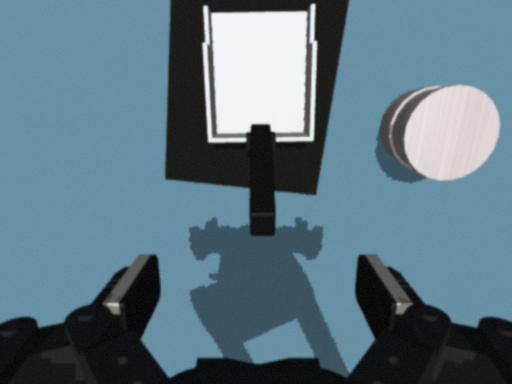

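Wrist view: the handle runs straight up the picture at column ~261, between the fingers (160 and 358). Its top end face spans rows 213–235, so the alignment is good. I'll check the x offset from those two edges.

```bash
python3 - <<'E'
from h import *
a=[2.84278052,.000145857,-1.40422836];t=np.array([495.028,345.719,343.555]);R=Ro.from_euler('xyz',a).as_matrix()
def ry(u,v,z):
    d=R@[(u-257.39)/335.31,(v-195.81)/335.31,1]; return t+d*(z-t[2])/d[2]
Rz=Ro.from_euler('z',-.165).as_matrix()
for u,v,z in((262,213,132.5),(262,235,119.5),(208,142,48),(315,140,48),(213,12,6),(306,11,6)):
    print(np.round(ry(u,v,z)),np.round(Rz@(ry(u,v,z)-[507.8,345.8,0]),1))
for u,v in((165,179),(316,194)): print("mat",ry(u,v,4))
print("tins",ry(455,133,64))
E
```

```text
[420. 330. 132.] [-89.7  -1.2 132.5]
[398. 326. 120.] [-111.4   -1.4  119.5]
[447. 382.  48.] [-54.2  45.4  48. ]
[464. 289.  48.] [-52.3 -48.5  48. ]
[557. 397.   6.] [56.7 42.2  6. ]
[571. 314.   6.] [ 57.6 -41.6   6. ]
mat [393.9844073  426.54731213   4.        ]
mat [404.13040366 267.61757953   4.        ]
tins [490.58037537 179.75284875  64.        ]
```

```bash
python3 - <<'E'
from h import *
go("grip",*tool((509.7,345.3,4),0,.17))
E
```

```text
grip tcp [425. 331.  78.] shift [0.0027 0.0017 0.1235] turn [ 0.     0.    -0.009] rows 3.0
```

Emit:
{"name": "send_rows", "arguments": {"targets": [0.002,0.001,0.04,0,0,-0.009,1,0.003,0.001,0.08,0,0,-0.009,1,0.003,0.001,0.11,0,0,-0.009,1,0.003,0.001,0.123,0,0,-0.009,1,0.003,0.001,0.123,0,0,-0.009,-1,0.003,0.001,0.123,0,0,-0.009,-1,0.003,0.001,0.123,0,0,-0.009,-1,0.003,0.001,0.123,0,0,-0.009,-1,0.003,0.001,0.123,0,0,-0.009,-1,0.003,0.001,0.123,0,0,-0.009,-1,0.003,0.001,0.123,0,0,-0.009,-1,0.003,0.001,0.123,0,0,-0.009,-1], "grip_force": 110}}

```text
clock: 2.25
eef_pos: [426.8, 331.0, 79.7]
tcp_rot: [-3.141, -0.002, 0.18]
contact_force: [-0.9, -1.9, 7.4]
opening: 0.196
grasp_force: 107.1
```

```bash
cat >> h.py <<'E'
import json
G=np.array([-85,0,74.3])
def cmd(): c=json.load(open("cmd.json")); return np.array(c["p"]),np.array(c["R"])
def upd(*r):   # after a call: the last row sent
    p,R=cmd(); p=p+R@(1000*np.array(r[:3])); R=R@Ro.from_rotvec(r[3:6]).as_matrix(); json.dump(dict(p=p.tolist(),R=R.tolist()),open("cmd.json","w"))
    s=now()[0]; print("t",s["clock"],"cmd",np.round(p,1),np.round(Ro.from_matrix(R).as_euler('xyz'),3),"meas",np.round(s["eef_pos"],1),np.round(s["tcp_rot"],3),"F",np.round(s["contact_force"],1),"open",round(s["opening"],3),np.round(s["qpos"],2))
def gc(name,p,pitch,yaw,ref=(0,0,0)): go(name,*tool(p,pitch,yaw,ref),start=cmd())
def bin2w(q,b): return Ro.from_euler('z',b[2]).apply(q)+[b[0],b[1],0]
LIP=(55,0,0); BACK=(-55,0,0)
E
python3 - <<'E'
from h import *
R=(Ro.from_euler('z',.18)).as_matrix()@F
json.dump(dict(p=[426.1,330.5,78.3],R=R.tolist()),open("cmd.json","w"))
a=lambda p:(np.array(p)/5+[235,240])/.64
S=[((134,58,80),(486,20)),((134,-58,80),(674,163)),((-134,58,60),(20,320)),((134,-58,60),(680,193)),((-134,-58,0),(198,600)),((134,-58,0),(645,280)),((76,54,4),(397,188))]
x,e=fit([("side",m,a(p)) for m,p in S],[550,-340,0]); print("bin",x,e.tolist())
for q,n in(((-130,54,60),"nl"),((-134,58,24),"nl24")): print(n,(proj("side",bin2w(q,x))*.64-[235,240])*5)
gc("lift",(509.7,345.3,160),0,.18)
gc("over bin",bin2w((-50,0,160),x),0,x[2],LIP)
E
```

```text
bin [ 5.50208428e+02 -3.45516236e+02  1.55150285e-01] [[0.2, -1.1], [0.8, -0.0], [1.7, -0.2], [-3.3, 0.2], [-1.1, 2.6], [1.3, 0.1], [-1.4, -1.2]]
nl [[ 38.65235392 321.02941821]]
nl24 [[ 29.58761002 372.1460667 ]]
lift tcp [426. 330. 234.] shift [-1.00e-04  4.00e-04 -1.56e-01] turn [0. 0. 0.] rows 3.7
over bin tcp [ 362. -375.  234.] shift [-0.1889  0.6826 -0.156 ] turn [0.    0.    0.025] rows 17.4
```

Emit:
{"name": "send_rows", "arguments": {"targets": [0,0,-0.01,0,0,0,-1,0,0,-0.04,0,0,0,-1,0,0,-0.08,0,0,0,-1,0,0,-0.12,0,0,0,-1,-0.01,0.03,-0.15,0,0,0,-1,-0.02,0.07,-0.156,0,0,0,-1,-0.03,0.11,-0.156,0,0,0,-1,-0.04,0.15,-0.156,0,0,0,-1,-0.05,0.19,-0.156,0,0,0.01,-1,-0.06,0.23,-0.156,0,0,0.01,-1,-0.07,0.27,-0.156,0,0,0.01,-1,-0.08,0.31,-0.156,0,0,0.01,-1]}}

```text
clock: 3.25
eef_pos: [402.0, 9.5, 235.2]
tcp_rot: [3.141, -0.001, 0.17]
contact_force: [1.1, -1.2, -1.3]
opening: 0.196
grasp_force: 107.8
```

```bash
python3 - <<'E'
from h import *
upd(-.08,.31,-.156,0,0,.01)
x=(550.2,-345.5,.155)
gc("over bin",bin2w((-50,0,160),x),0,x[2],LIP)
E
```

```text
t 3.25 cmd [402.9  11.2 234.3] [3.142 0.    0.17 ] meas [402.    9.5 235.2] [ 3.141e+00 -1.000e-03  1.700e-01] F [ 1.1 -1.2 -1.3] open 0.196 [ 0.02 -0.01  2.07 -0.    1.08  1.42]
over bin tcp [ 362. -375.  234.] shift [-0.1051  0.3736  0.    ] turn [0.    0.    0.015] rows 9.3
```

Emit:
{"name": "send_rows", "arguments": {"targets": [-0.01,0.04,0,0,0,0.015,-1,-0.02,0.08,0,0,0,0.015,-1,-0.03,0.12,0,0,0,0.015,-1,-0.04,0.16,0,0,0,0.015,-1,-0.055,0.2,0,0,0,0.015,-1,-0.07,0.24,0,0,0,0.015,-1,-0.08,0.28,0,0,0,0.015,-1,-0.09,0.32,0,0,0,0.015,-1,-0.1,0.35,0,0,0,0.015,-1,-0.105,0.374,0,0,0,0.015,-1,-0.105,0.374,0,0,0,0.015,-1]}}

```text
clock: 4.17
eef_pos: [362.2, -379.5, 235.2]
tcp_rot: [3.139, -0.001, 0.152]
contact_force: [0.7, 0.2, -1.6]
opening: 0.198
grasp_force: 108.1
```

```bash
python3 - <<'E'
from h import *
from rig import cams
upd(-.105,.374,0,0,0,.015)
f=cams.grab_frame("wrist"); cv2.imwrite("pics/w1.png",cv2.resize(f["color"],(800,600),interpolation=cv2.INTER_CUBIC)); print(f["xyz"],f["attitude"])
E
```

```text
t 4.1667 cmd [ 362.7 -375.2  234.3] [3.142 0.    0.155] meas [ 362.2 -379.5  235.2] [ 3.139e+00 -1.000e-03  1.520e-01] F [ 0.7  0.2 -1.6] open 0.198 [-0.81  0.19  1.84 -0.    1.1   0.61]
[ 435.69981081 -367.33011795  377.91084165] [ 2.84395919 -0.00284992 -1.41983863]
```

View pics/w1.png

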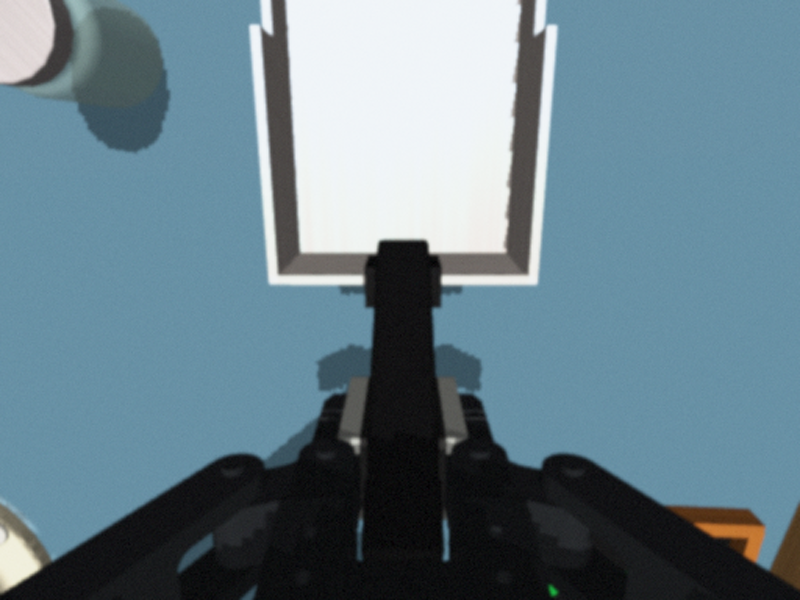

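Wrist view: the scoop is held straight, with its back wall corners at (270,283) and (540,283). The bin is hidden under the pan. I'll cross-check the bin pose against the scene view.

```bash
python3 - <<'E'
from h import *
np.set_printoptions(precision=0,suppress=True)
x=(550.2,-345.5,.155)
for q in((134,58,0),(134,58,80),(134,-58,80),(-134,58,0),(-134,58,60),(-134,-58,60)): print(q,proj("scene",bin2w(q,x)))
im=cv2.imread("pics/scene0.png")[185:305,225:395]
cv2.imwrite("pics/c0.png",cv2.resize(im,(765,540),interpolation=cv2.INTER_CUBIC))
gc("hover",bin2w((-50,0,80),x),.33,x[2],LIP)
gc("entry",bin2w((-50,0,12),x),.33,x[2],LIP)
E
```

```text
(134, 58, 0) [[283. 285.]]
(134, 58, 80) [[279. 249.]]
(134, -58, 80) [[243. 230.]]
(-134, 58, 0) [[378. 240.]]
(-134, 58, 60) [[377. 216.]]
(-134, -58, 60) [[342. 201.]]
hover tcp [ 394. -370.  196.] shift [ 0. -0.  0.] turn [-0. -0. -0.] rows 2.6
entry tcp [ 394. -370.  128.] shift [ 0. -0.  0.] turn [-0. -0. -0.] rows 2.7
```

View pics/c0.png

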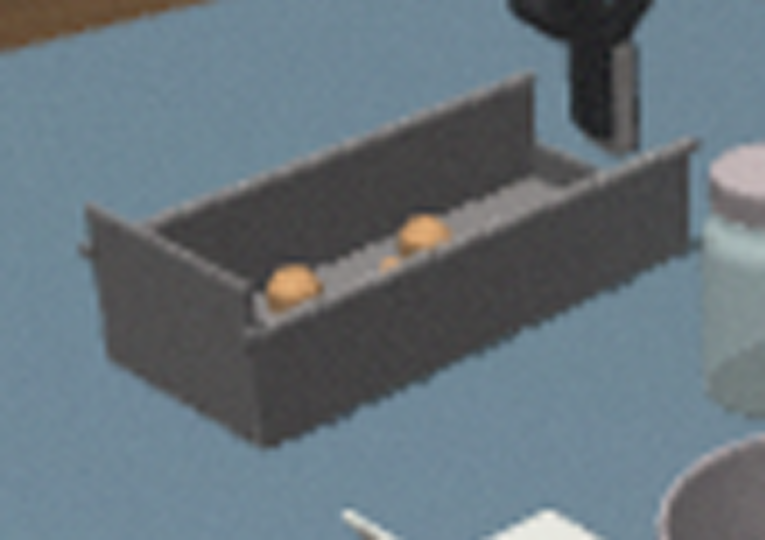

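Crop: bin corners at (265,447), (88,205), (250,287), (690,248), (532,76) agree with the model within ~1.5 px. I'll do a joint fit, then plan the entry.

```bash
python3 - <<'E'
from h import *
a=lambda p:(np.array(p)/5+[235,240])/.64
k=lambda p:np.array(p)/4.5+[225,185]
S=[((134,58,80),(486,20)),((134,-58,80),(674,163)),((-134,58,60),(22,320)),((-134,-58,0),(198,598)),((134,-58,0),(645,280)),((76,54,4),(397,188))]
T=[((134,58,0),(265,447)),((134,58,80),(250,287)),((134,-58,80),(88,205)),((-134,58,0),(690,248)),((-134,-58,60),(534,76))]
x,e=fit([("side",m,a(p)) for m,p in S]+[("scene",m,k(p)) for m,p in T],[550,-340,.15]); print("bin",x.round(3),e.tolist())
B=ray("side",a([(286,312),(362,295),(400,224),(470,289),(335,371)]),15)
print(Ro.from_euler('z',-x[2]).apply(B-[x[0],x[1],0]).round())
gc("hover",bin2w((-52,0,80),x),.33,x[2],LIP)
gc("entry",bin2w((-52,0,12),x),.33,x[2],LIP)
E
```

```text
bin [ 5.49055e+02 -3.45033e+02  1.54000e-01] [[-0.5, -1.0], [-0.0, 0.1], [0.1, -0.2], [-2.2, 3.3], [0.6, 0.2], [-2.1, -1.2], [-0.3, 0.6], [-1.0, 0.4], [-0.5, -0.3], [-0.1, 0.0], [-1.2, -0.5]]
[[-19.  20.  15.]
 [ 14.   7.  15.]
 [ 56.  27.  15.]
 [ 56. -20.  15.]
 [-22. -16.  15.]]
hover tcp [ 391. -370.  196.] shift [ 0.0284 -0.0012  0.0386] turn [ 0.    -0.33   0.001] rows 2.6
entry tcp [ 391. -370.  128.] shift [ 0.0284 -0.0012  0.1066] turn [ 0.    -0.33   0.001] rows 2.6
```

Emit:
{"name": "send_rows", "arguments": {"targets": [0.01,0,0.01,0,-0.11,0,-1,0.02,0,0.025,0,-0.22,0,-1,0.028,-0.001,0.039,0,-0.33,0,-1,0.028,-0.001,0.039,0,-0.33,0.001,-1,0.028,-0.001,0.055,0,-0.33,0.001,-1,0.028,-0.001,0.07,0,-0.33,0.001,-1,0.028,-0.001,0.085,0,-0.33,0.001,-1,0.028,-0.001,0.1,0,-0.33,0.001,-1,0.028,-0.001,0.107,0,-0.33,0.001,-1,0.028,-0.001,0.107,0,-0.33,0.001,-1]}}

```text
clock: 5.05
eef_pos: [389.2, -368.6, 126.7]
tcp_rot: [-3.14, 0.331, 0.155]
contact_force: [-0.5, -0.3, -1.1]
opening: 0.195
grasp_force: 108.1
```

```bash
python3 - <<'E'
from h import *
upd(.028,-.001,.107,0,-.33,.001)
x=(549.1,-345,.154)
gc("down",bin2w((-52,0,6),x),.33,x[2],LIP)
gc("down2",bin2w((-52,0,4),x),.33,x[2],LIP)
gc("push",bin2w((-18,0,5),x),.33,x[2],LIP)
E
```

```text
t 5.05 cmd [ 390.2 -369.9  127.3] [3.141 0.33  0.154] meas [ 389.2 -368.6  126.7] [-3.14   0.331  0.155] F [-0.5 -0.3 -1.1] open 0.195 [-0.62  0.47  1.76 -0.25  1.16  0.93]
down tcp [ 391. -370.  122.] shift [ 0.0023 -0.0002  0.0052] turn [ 0. -0. -0.] rows 0.1
down2 tcp [ 391. -370.  120.] shift [ 0.0029 -0.0002  0.0071] turn [ 0. -0. -0.] rows 0.2
push tcp [ 424. -364.  121.] shift [ 0.0348 -0.0002 -0.0049] turn [ 0. -0. -0.] rows 0.8
```

Emit:
{"name": "send_rows", "arguments": {"targets": [0.001,0,0.002,0,0,0,-1,0.0015,0,0.004,0,0,0,-1,0.002,0,0.005,0,0,0,-1,0.0025,0,0.006,0,0,0,-1,0.0029,0,0.0068,0,0,0,-1,0.0029,0,0.0068,0,0,0,-1]}}

```text
clock: 5.55
eef_pos: [390.6, -370.0, 120.5]
tcp_rot: [3.141, 0.33, 0.154]
contact_force: [-2.4, 0.3, 4.7]
opening: 0.197
grasp_force: 108.9
```

```bash
python3 - <<'E'
from h import *
upd(.0029,0,.0068,0,0,0)
x=(549.1,-345,.154)
for z in(4.5,3.5):
  for l in(-52,-18,):
    gc("p%s %s"%(l,z),bin2w((l,0,z),x),.33,x[2],LIP)
  gc("lev",bin2w((-6,0,z),x),.15,x[2],LIP)
  gc("lev",bin2w((10,0,z),x),.04,x[2],LIP)
  gc("lev",bin2w((70,0,z),x),.04,x[2],LIP)
E
```

```text
t 5.55 cmd [ 390.7 -369.8  119.9] [3.141 0.33  0.154] meas [ 390.6 -370.   120.5] [3.141 0.33  0.154] F [-2.4  0.3  4.7] open 0.197 [-0.62  0.48  1.76 -0.25  1.15  0.93]
p-52 4.5 tcp [ 391. -370.  120.] shift [-0.0001 -0.0002 -0.0002] turn [ 0. -0. -0.] rows 0.0
p-18 4.5 tcp [ 424. -364.  120.] shift [ 0.032  -0.0002 -0.0112] turn [ 0. -0. -0.] rows 0.8
lev tcp [ 417. -365.   99.] shift [ 0.0323 -0.0002  0.0112] turn [ 0.    0.18 -0.  ] rows 1.4
lev tcp [ 424. -364.   84.] shift [ 0.0431 -0.0002  0.0228] turn [ 0.    0.29 -0.  ] rows 2.3
lev tcp [ 483. -355.   84.] shift [ 0.0999 -0.0002  0.0034] turn [ 0.    0.29 -0.  ] rows 2.4
p-52 3.5 tcp [ 391. -370.  119.] shift [ 0.0002 -0.0002  0.0007] turn [ 0. -0. -0.] rows 0.0
p-18 3.5 tcp [ 424. -364.  119.] shift [ 0.0324 -0.0002 -0.0103] turn [ 0. -0. -0.] rows 0.8
lev tcp [ 417. -365.   98.] shift [ 0.0327 -0.0002  0.0121] turn [ 0.    0.18 -0.  ] rows 1.4
lev tcp [ 424. -364.   83.] shift [ 0.0434 -0.0002  0.0238] turn [ 0.    0.29 -0.  ] rows 2.3
lev tcp [ 483. -355.   83.] shift [ 0.1002 -0.0002  0.0044] turn [ 0.    0.29 -0.  ] rows 2.4
```

```bash
cat >> h.py <<'E'
def rows(W,yaw=None):  # W: (point, pitch, yaw, ref)
    p0,R0=cmd()
    for w in W:
        p,R=tool(*w); d=R0.T@(p-p0)/1000; t=Ro.from_matrix(R0.T@R).as_rotvec()
        print(", ".join("%g"%v for v in [*np.round(d,4),*np.round(t,3),-1])+",")
BIN=(549.1,-345,.154)
def b(l,z,pitch,ref=LIP): return (bin2w((l,0,z),BIN),pitch,BIN[2],ref)
E
python3 - <<'E'
from h import *
L=[-46,-39,-32,-26,-20,-14,-8,-2,4,10,16,22]
P=[.33]*6+[.28,.22,.16,.1,.05,.04]
rows([b(l,4.6,p) for l,p in zip(L,P)])
E
```

```text
0.0055, -0.0002, -0.0022, 0, -0, -0, -1,
0.0121, -0.0002, -0.0045, 0, -0, -0, -1,
0.0188, -0.0002, -0.0068, 0, -0, -0, -1,
0.0244, -0.0002, -0.0087, 0, -0, -0, -1,
0.0301, -0.0002, -0.0107, 0, -0, -0, -1,
0.0358, -0.0002, -0.0126, 0, -0, -0, -1,
0.0379, -0.0002, -0.0075, 0, 0.05, -0, -1,
0.0398, -0.0002, -0.0007, 0, 0.11, -0, -1,
0.0423, -0.0002, 0.0063, 0, 0.17, -0, -1,
0.0452, -0.0002, 0.0135, 0, 0.23, -0, -1,
0.0491, -0.0002, 0.0193, 0, 0.28, -0, -1,
0.0544, -0.0002, 0.0189, 0, 0.29, -0, -1,
```

Emit:
{"name": "send_rows", "arguments": {"targets": [0.0055,0,-0.0022,0,0,0,-1,0.0121,0,-0.0045,0,0,0,-1,0.0188,0,-0.0068,0,0,0,-1,0.0244,0,-0.0087,0,0,0,-1,0.0301,0,-0.0107,0,0,0,-1,0.0358,0,-0.0126,0,0,0,-1,0.0379,0,-0.0075,0,0.05,0,-1,0.0398,0,-0.0007,0,0.11,0,-1,0.0423,0,0.0063,0,0.17,0,-1,0.0452,0,0.0135,0,0.23,0,-1,0.0491,0,0.0193,0,0.28,0,-1,0.0544,0,0.0189,0,0.29,0,-1]}}

```text
clock: 6.55
eef_pos: [434.0, -362.8, 84.0]
tcp_rot: [-3.141, 0.039, 0.153]
contact_force: [-7.3, -0.6, 9.9]
opening: 0.194
grasp_force: 109.6
```

```bash
python3 - <<'E'
from h import *
from rig import cams
upd(.0544,0,.0189,0,.29,0)
f=cams.grab_frame("side"); im=f["color"][240:360,235:375]
cv2.imwrite("pics/s2.png",cv2.resize(im,None,fx=5,fy=5,interpolation=cv2.INTER_CUBIC))
m=cv2.inRange(cv2.cvtColor(im,cv2.COLOR_BGR2HSV),(5,100,80),(25,255,255)); n,_,st,c=cv2.connectedComponentsWithStats(m)
for i in range(1,n):
    if st[i,4]>8: print(st[i,2:],c[i].round(1)*5, Ro.from_euler('z',-.154).apply(ray("side",(c[i]+[235,240])/.64,16)-[549.1,-345,0]).round())
L=[28,34,40,46,52,58,64,70,74]
rows([b(l,4.6,.03) for l in L])
E
```

```text
t 6.55 cmd [ 435.5 -362.8   84.4] [3.141 0.04  0.154] meas [ 434.  -362.8   84. ] [-3.141  0.039  0.153] F [-7.3 -0.6  9.9] open 0.194 [-0.68  0.46  1.86 -0.04  0.85  0.76]
[ 34  29 443] [413.  264.5] [[44.  5. 16.]]
0.0053, -0.0002, 0.0011, 0, 0.01, 0, -1,
0.0113, -0.0002, 0.0009, 0, 0.01, 0, -1,
0.0173, -0.0002, 0.0007, 0, 0.01, 0, -1,
0.0233, -0.0002, 0.0004, 0, 0.01, 0, -1,
0.0293, -0.0002, 0.0002, 0, 0.01, 0, -1,
0.0353, -0.0002, -0.0001, 0, 0.01, 0, -1,
0.0413, -0.0002, -0.0003, 0, 0.01, 0, -1,
0.0473, -0.0002, -0.0005, 0, 0.01, 0, -1,
0.0513, -0.0002, -0.0007, 0, 0.01, 0, -1,
```

Emit:
{"name": "send_rows", "arguments": {"targets": [0.0053,0,0.0006,0,0.01,0,-1,0.0113,0,0.0004,0,0.01,0,-1,0.0173,0,0.0002,0,0.01,0,-1,0.0233,0,0,0,0.01,0,-1,0.0293,0,-0.0002,0,0.01,0,-1,0.0353,0,-0.0005,0,0.01,0,-1,0.0413,0,-0.0008,0,0.01,0,-1,0.0473,0,-0.001,0,0.01,0,-1,0.0473,0,-0.001,0,0.01,0,-1]}}

```text
clock: 7.35
eef_pos: [483.6, -355.7, 83.7]
tcp_rot: [3.141, 0.029, 0.154]
contact_force: [-0.4, -1.1, 1.1]
opening: 0.195
grasp_force: 108.5
```

```bash
python3 - <<'E'
from h import *
from rig import cams
upd(.0473,0,-.001,0,.01,0)
f=cams.grab_frame("side"); im=f["color"][240:360,235:375]
cv2.imwrite("pics/s3.png",cv2.resize(im,None,fx=5,fy=5,interpolation=cv2.INTER_CUBIC))
E
```

```text
t 7.35 cmd [ 482.3 -355.6   83.5] [3.141 0.03  0.154] meas [ 483.6 -355.7   83.7] [3.141 0.029 0.154] F [-0.4 -1.1  1.1] open 0.195 [-0.62  0.5   1.78 -0.03  0.88  0.81]
```

View pics/s3.png

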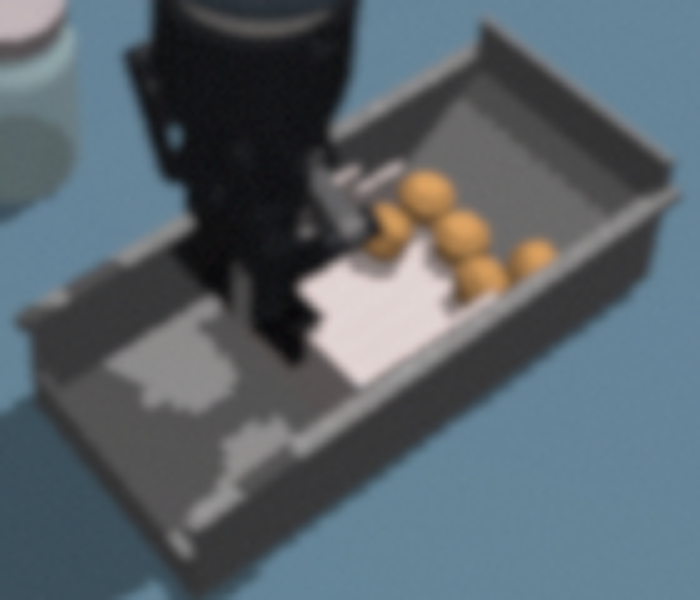

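Side crop: four beads are on the pan (385,230), (427,195), (461,232), (482,278) and one is on the chute at (533,262). Next I run the lip up the chute and tilt back.

```bash
python3 - <<'E'
from h import *
W=[b(l,z,p) for l,z,p in((74,5,.01),(80,8.5,-.03),(86,13.5,-.08),(92,18.5,-.12),(98,23,-.165),(104,28,-.21))]
W+=[b(-3.5,z,p,BACK) for z,p in((6,-.28),(6.5,-.34),(7,-.4),(7,-.45),(7,-.45))]
rows(W)
E
```

```text
0.0025, -0.0002, 0.0028, 0, 0.02, 0, -1,
0.0056, -0.0002, 0.0048, 0, 0.06, 0, -1,
0.0084, -0.0002, 0.0069, 0, 0.11, 0, -1,
0.012, -0.0002, 0.0077, 0, 0.15, 0, -1,
0.0157, -0.0002, 0.0098, 0, 0.195, 0, -1,
0.0196, -0.0002, 0.0115, 0, 0.24, 0, -1,
0.0152, -0.0002, 0.014, 0, 0.31, 0, -1,
0.0116, -0.0002, 0.0166, 0, 0.37, 0, -1,
0.0082, -0.0002, 0.0195, 0, 0.43, 0, -1,
0.0055, -0.0002, 0.0225, 0, 0.48, 0, -1,
0.0055, -0.0002, 0.0225, 0, 0.48, 0, -1,
```

Emit:
{"name": "send_rows", "arguments": {"targets": [0.0025,0,0.0028,0,0.02,0,-1,0.0056,0,0.0048,0,0.06,0,-1,0.0084,0,0.0069,0,0.11,0,-1,0.012,0,0.0077,0,0.15,0,-1,0.0157,0,0.0098,0,0.195,0,-1,0.0196,0,0.0115,0,0.24,0,-1,0.0152,0,0.014,0,0.31,0,-1,0.0116,0,0.0166,0,0.37,0,-1,0.0082,0,0.0195,0,0.43,0,-1,0.0055,0,0.0225,0,0.48,0,-1,0.0055,0,0.0225,0,0.48,0,-1]}}

```text
clock: 8.32
eef_pos: [486.1, -357.0, 65.4]
tcp_rot: [3.136, -0.458, 0.153]
contact_force: [-29.0, 3.1, 56.1]
opening: 0.2
grasp_force: 117.4
```

```bash
python3 - <<'E'
from h import *
from rig import cams
upd(.0055,0,.0225,0,.48,0)
out=[]
for n,(x,y) in(("side",(235,240)),("scene",(145,115))):
    im=cams.grab_frame(n)["color"][y:y+120,x:x+110]
    m=cv2.inRange(cv2.cvtColor(im,cv2.COLOR_BGR2HSV),(5,100,80),(25,255,255)); k,_,st,c=cv2.connectedComponentsWithStats(m)
    print(n,[(st[i,4],(c[i]*3.6).round()) for i in range(1,k) if st[i,4]>8])
    out.append(cv2.resize(im,None,fx=3.6,fy=3.6,interpolation=cv2.INTER_CUBIC))
cv2.imwrite("pics/m4.png",np.hstack(out))
E
```

```text
t 8.3167 cmd [ 487.  -354.9   60.9] [ 3.141 -0.45   0.154] meas [ 486.1 -357.    65.4] [ 3.136 -0.458  0.153] F [-29.    3.1  56.1] open 0.2 [-0.85  0.46  2.03  0.82  0.53 -0.12]
side [(np.int32(188), array([292., 132.])), (np.int32(72), array([359., 141.])), (np.int32(9), array([390., 169.])), (np.int32(46), array([343., 188.]))]
scene [(np.int32(210), array([47., 11.])), (np.int32(15), array([384.,   3.])), (np.int32(62), array([151., 139.])), (np.int32(16), array([130., 163.]))]
```

View pics/m4.png

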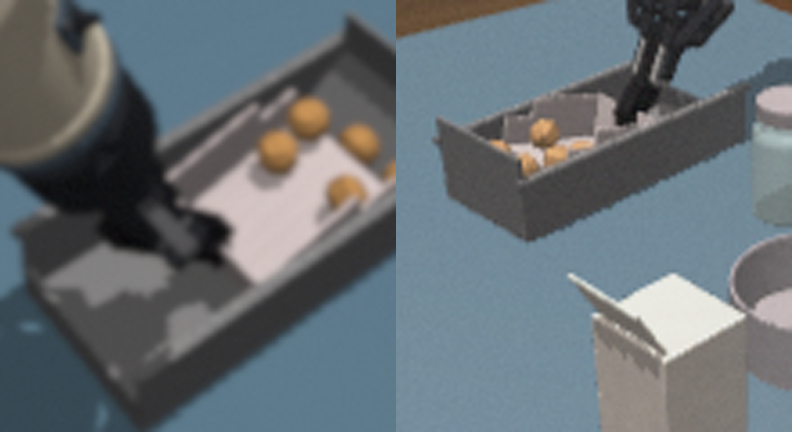

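The force has risen to 56 N. The side crop shows beads at (308,117), (277,150), (359,141), (343,188), (390,169), all in or at the pan, which is pressing on the bin. I'll relieve this by lifting straight up, then check whether the scoop turned in the grip.

Emit:
{"name": "send_rows", "arguments": {"targets": [0.0022,0,-0.0045,0,0,0,-1,0.0044,0,-0.009,0,0,0,-1,0.0065,0,-0.0135,0,0,0,-1,0.0087,0,-0.018,0,0,0,-1,0.0087,0,-0.018,0,0,0,-1], "grip_force": 120}}

```text
clock: 8.83
eef_pos: [487.2, -354.9, 81.3]
tcp_rot: [3.141, -0.45, 0.154]
contact_force: [-0.5, 0.0, -1.9]
opening: 0.195
grasp_force: 117.1
```

```bash
python3 - <<'E'
from h import *
from rig import cams
upd(.0087,0,-.018,0,0,0)
f=cams.grab_frame("wrist"); cv2.imwrite("pics/w2.png",cv2.resize(f["color"],(800,600),interpolation=cv2.INTER_CUBIC))
for n in("w1","w2"):
    g=cv2.imread(f"pics/{n}.png",0).astype(int)
    for c in(300,320,500): print(n,c,g[180:420:6,c].tolist())
m=cv2.inRange(cv2.cvtColor(cv2.imread("pics/w2.png"),cv2.COLOR_BGR2HSV),(5,100,60),(25,255,255)); k,_,st,c=cv2.connectedComponentsWithStats(m)
print([(st[i].tolist()) for i in range(1,k) if st[i,4]>60])
for n in("side","scene"):
    f=cams.grab_frame(n); im=cv2.resize(f["color"],(800,600),interpolation=cv2.INTER_CUBIC); cv2.imwrite(f"pics/{n}5.png",im)
    m=cv2.inRange(cv2.cvtColor(im,cv2.COLOR_BGR2HSV),(5,100,80),(25,255,255)); k,_,st,c=cv2.connectedComponentsWithStats(m)
    print(n,[st[i].tolist() for i in range(1,k) if st[i,4]>30])
E
```

```text
t 8.8333 cmd [ 487.  -354.8   80.9] [ 3.141 -0.45   0.154] meas [ 487.2 -354.9   81.3] [ 3.141 -0.45   0.154] F [-0.5  0.  -1.9] open 0.195 [-0.84  0.44  2.02  0.75  0.56 -0.05]
w1 300 [243, 243, 242, 240, 240, 240, 237, 230, 227, 221, 219, 201, 144, 106, 108, 107, 218, 236, 135, 134, 135, 135, 134, 134, 133, 135, 135, 135, 134, 135, 133, 135, 132, 133, 137, 135, 134, 133, 134, 133]
w1 320 [242, 243, 242, 242, 242, 243, 243, 242, 242, 242, 241, 242, 193, 109, 106, 107, 215, 237, 134, 136, 136, 133, 135, 134, 132, 132, 133, 133, 136, 133, 98, 85, 81, 79, 86, 106, 133, 131, 117, 76]
w1 500 [241, 241, 241, 239, 240, 240, 240, 240, 240, 240, 239, 239, 191, 107, 107, 107, 214, 233, 136, 134, 132, 134, 133, 136, 135, 133, 133, 136, 137, 136, 134, 132, 134, 136, 135, 135, 135, 134, 135, 134]
w2 300 [229, 229, 226, 225, 221, 222, 222, 222, 184, 219, 218, 219, 200, 195, 172, 184, 179, 178, 178, 178, 155, 154, 140, 149, 236, 215, 176, 143, 128, 139, 175, 141, 127, 114, 176, 189, 187, 188, 188, 189]
w2 320 [225, 240, 242, 243, 241, 242, 241, 241, 240, 241, 241, 239, 240, 239, 239, 239, 239, 239, 238, 238, 238, 236, 145, 146, 236, 186, 105, 107, 107, 106, 107, 108, 106, 110, 190, 193, 192, 191, 173, 121]
w2 500 [241, 240, 240, 239, 239, 237, 239, 239, 239, 237, 230, 228, 237, 234, 234, 227, 224, 229, 233, 232, 221, 208, 143, 141, 234, 207, 137, 162, 107, 108, 124, 131, 109, 120, 187, 187, 187, 190, 186, 187]
[[290, 5, 70, 79, 4252], [303, 91, 65, 70, 3640], [397, 246, 65, 64, 2842]]
side [[372, 168, 37, 26, 783], [479, 410, 31, 32, 483], [466, 467, 17, 16, 168]]
scene [[530, 0, 61, 182, 6845], [650, 0, 150, 249, 28068], [0, 59, 356, 418, 66117], [367, 82, 131, 111, 3406], [793, 226, 7, 11, 37], [291, 238, 9, 13, 81], [161, 379, 21, 36, 241]]
```

```bash
cat >> h.py <<'E'
Rt=Ro.from_euler('z',.1545).as_matrix()@F
cR=Rt.T@Ro.from_euler('xyz',[2.84395919,-.00284992,-1.41983863]).as_matrix()
ct=Rt.T@(np.array([435.70,-367.33,377.91])-[362.7,-376.0,234.3])
def wpix(q,phi,dx=0,dz=0): # scoop point q -> wrist px (800), scoop turned phi (pitch) about the grip point
    g=np.array([-86,0,92.6]); q=Ro.from_euler('y',phi).apply(np.array(q)-g)+g+[dx,0,dz]
    t=F@(q-G); c=cR.T@(t-ct); return (335.31*c[:2]/c[2]+[257.39,195.81])/.64
E
python3 - <<'E'
from h import *
for phi in(0,-.05,-.1,-.15,-.2,-.25,-.3,-.4): print(phi,*[wpix(q,phi).round() for q in((-55,30,44),(-52,30,44),(-52,30,2),(-55,46,44))])
E
```

```text
0 [306. 279.] [305. 270.] [323. 247.] [259. 279.]
-0.05 [304. 273.] [304. 264.] [321. 237.] [257. 273.]
-0.1 [303. 267.] [302. 259.] [320. 227.] [255. 268.]
-0.15 [302. 262.] [301. 253.] [319. 217.] [253. 262.]
-0.2 [300. 257.] [299. 248.] [317. 207.] [251. 257.]
-0.25 [299. 252.] [298. 243.] [316. 198.] [248. 252.]
-0.3 [297. 247.] [296. 239.] [314. 188.] [246. 248.]
-0.4 [293. 239.] [292. 230.] [310. 168.] [241. 239.]
```

```bash
python3 - <<'E'
from h import *
for phi in(.1,.2,.25,.3,.35,.4): print(phi,*[(wpix(q,phi)-wpix(q,0)).round() for q in((-55,30,44),(-52,30,44),(-52,30,2))])
print("shift: dz=-10",*[(wpix(q,.25,0,-10)-wpix(q,0)).round() for q in((-55,30,44),(-52,30,44),(-52,30,2))],"dx",*[(wpix(q,.25,-5,0)-wpix(q,0)).round() for q in((-55,30,44),(-52,30,44),(-52,30,2))])
E
```

```text
0.1 [ 2. 12.] [ 2. 12.] [ 2. 20.]
0.2 [ 4. 24.] [ 5. 25.] [ 4. 40.]
0.25 [ 5. 31.] [ 5. 31.] [ 4. 50.]
0.3 [ 6. 37.] [ 6. 38.] [ 5. 61.]
0.35 [ 7. 44.] [ 7. 44.] [ 6. 71.]
0.4 [ 7. 51.] [ 8. 51.] [ 6. 81.]
shift: dz=-10 [ 9. 23.] [10. 24.] [ 7. 44.] dx [ 6. 44.] [ 6. 44.] [ 5. 61.]
```

```bash
python3 - <<'E'
from h import *
W=[b(-3.5-2*i,27+10*i,-.45-.02*i,BACK) for i in range(1,9)]
rows(W)
print(tool(*W[-1])[0])
E
```

```text
0.0011, -0.0002, -0.0092, 0, 0.02, 0, -1,
0.0022, -0.0002, -0.0185, 0, 0.04, 0, -1,
0.0032, -0.0002, -0.0277, 0, 0.06, 0, -1,
0.0044, -0.0002, -0.0369, 0, 0.08, 0, -1,
0.0055, -0.0002, -0.046, 0, 0.1, 0, -1,
0.0066, -0.0002, -0.0551, 0, 0.12, 0, -1,
0.0078, -0.0002, -0.0642, 0, 0.14, 0, -1,
0.0089, -0.0002, -0.0733, 0, 0.16, 0, -1,
[ 463.47201515 -358.2919535   150.71382392]
```

Emit:
{"name": "send_rows", "arguments": {"targets": [0.001,0,-0.005,0,0.02,0,-1,0.002,0,-0.0185,0,0.04,0,-1,0.003,0,-0.0277,0,0.06,0,-1,0.0044,0,-0.037,0,0.08,0,-1,0.0055,0,-0.046,0,0.1,0,-1,0.0066,0,-0.055,0,0.12,0,-1,0.0078,0,-0.064,0,0.14,0,-1,0.0089,0,-0.073,0,0.16,0,-1,0.0089,0,-0.073,0,0.16,0,-1]}}

```text
clock: 9.73
eef_pos: [463.1, -358.8, 151.1]
tcp_rot: [3.141, -0.611, 0.154]
contact_force: [-0.3, -0.2, -2.0]
opening: 0.195
grasp_force: 117.3
```

```bash
python3 - <<'E'
from h import *
from rig import cams
upd(.0089,0,-.073,0,.16,0)
I=[]
for n,(x,y) in(("side",(215,215)),("wrist",(150,0)),("scene",(140,90))):
    im=cams.grab_frame(n)["color"]; 
    if n=="wrist": cv2.imwrite("pics/w3.png",cv2.resize(im,(800,600),interpolation=cv2.INTER_CUBIC))
    im=im[y:y+(240 if n=="wrist" else 150),x:x+(213 if n=="wrist" else 133)]
    I.append(cv2.resize(im,(266,300),interpolation=cv2.INTER_CUBIC) if n!="wrist" else cv2.resize(im,(266,300)))
cv2.imwrite("pics/m6.png",np.hstack(I))
g=cv2.imread("pics/w3.png",0).astype(int)
for c in(320,500): print(c,list(zip(range(230,360,6),g[230:360:6,c])))
for n,j in(("side",0),("wrist",1),("scene",2)):
    m=cv2.inRange(cv2.cvtColor(I[j],cv2.COLOR_BGR2HSV),(5,100,60),(25,255,255)); k,_,st,c=cv2.connectedComponentsWithStats(m); print(n,[st[i].tolist() for i in range(1,k) if st[i,4]>20])
E
```

```text
t 9.7333 cmd [ 463.6 -358.5  150.5] [ 3.141 -0.61   0.154] meas [ 463.1 -358.8  151.1] [ 3.141 -0.611  0.154] F [-0.3 -0.2 -2. ] open 0.195 [-0.97  0.32  2.07  0.94  0.69 -0.28]
320 [(230, np.int64(238)), (236, np.int64(238)), (242, np.int64(238)), (248, np.int64(239)), (254, np.int64(238)), (260, np.int64(238)), (266, np.int64(237)), (272, np.int64(237)), (278, np.int64(238)), (284, np.int64(237)), (290, np.int64(237)), (296, np.int64(237)), (302, np.int64(237)), (308, np.int64(223)), (314, np.int64(174)), (320, np.int64(192)), (326, np.int64(237)), (332, np.int64(212)), (338, np.int64(205)), (344, np.int64(205)), (350, np.int64(206)), (356, np.int64(206))]
500 [(230, np.int64(235)), (236, np.int64(229)), (242, np.int64(235)), (248, np.int64(234)), (254, np.int64(234)), (260, np.int64(233)), (266, np.int64(228)), (272, np.int64(225)), (278, np.int64(206)), (284, np.int64(232)), (290, np.int64(231)), (296, np.int64(231)), (302, np.int64(222)), (308, np.int64(210)), (314, np.int64(173)), (320, np.int64(185)), (326, np.int64(236)), (332, np.int64(101)), (338, np.int64(44)), (344, np.int64(48)), (350, np.int64(46)), (356, np.int64(46))]
side [[190, 47, 23, 23, 404], [172, 67, 24, 24, 440], [154, 127, 25, 24, 410], [195, 156, 16, 19, 204], [215, 174, 11, 9, 61]]
wrist [[44, 9, 57, 62, 2656], [55, 76, 52, 56, 2313], [131, 198, 51, 51, 1801]]
scene [[0, 0, 155, 72, 8035], [178, 0, 88, 67, 2097], [99, 66, 13, 15, 128], [89, 124, 22, 15, 192]]
```

```bash
python3 - <<'E'
from h import *
s=np.array([(201,58),(184,79),(166,139),(203,165),(220,178)])/2.+215
print("as if on bin floor", Ro.from_euler('z',-.154).apply(ray("side",s/.64,16)-[549.1,-345,0]).round())
p,R=cmd(); phi=.22
def s2w(q,dx=-6):
    g=np.array([-86,0,92.6]); q=Ro.from_euler('y',phi).apply(np.array(q)-g)+g+[dx,0,0]; return p+R@(F@(q-G))
for q in((55,46,0),(55,-46,0),(-55,46,44),(-55,-46,44),(0,0,0)): print(q,s2w(q).round(),"side crop",((proj("side",s2w(q))*.64-215)*2).round(),"wrist",wpix(q,phi,-6).round())
# wrist beads -> tool frame -> plane of pan floor+12
for (u,v) in((72,40),(81,104),(156,223)):
    px=np.array([u/1.25+150,v/1.25]); d=cR@np.array([(px[0]-257.39)/335.31,(px[1]-195.81)/335.31,1])
    best=min(np.arange(50,400,.5),key=lambda k:abs((Ro.from_euler('y',-phi).apply(F@(ct+k*d)+G-np.array([-92,0,92.6]))+[-86,0,92.6])[2]-13))
    q=Ro.from_euler('y',-phi).apply(F@(ct+best*d)+G-np.array([-92,0,92.6]))+[-86,0,92.6]
    print("bead scoop",q.round(),"side crop",((proj("side",s2w(q))*.64-215)*2).round())
E
```

```text
as if on bin floor [[150. 126.  16.]
 [107. 111.  16.]
 [ 24.  51.  16.]
 [ 33.  -3.  16.]
 [ 36. -27.  16.]]
(55, 46, 0) [ 604. -290.  129.] side crop [[200.  57.]] wrist [287.  56.]
(55, -46, 0) [ 618. -381.  129.] side crop [[262. 107.]] wrist [501.  55.]
(-55, 46, 44) [ 487. -308.  128.] side crop [[115. 106.]] wrist [267. 322.]
(-55, -46, 44) [ 501. -399.  128.] side crop [[174. 164.]] wrist [521. 321.]
(0, 0, 0) [ 561. -343.  109.] side crop [[193. 116.]] wrist [395. 185.]
bead scoop [52. 28. 13.] side crop [[207.  62.]]
bead scoop [20. 24. 13.] side crop [[189.  84.]]
bead scoop [-41. -14.  13.] side crop [[171. 147.]]
```

View pics/m6.png

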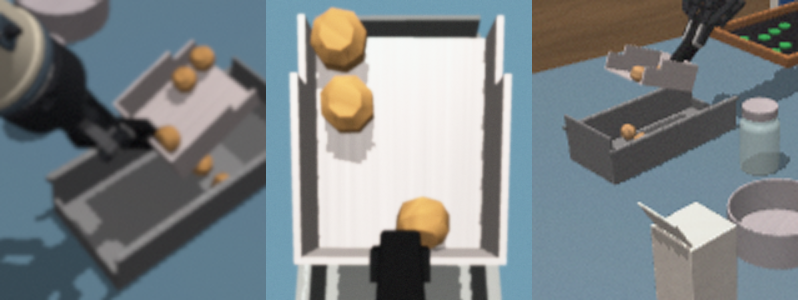

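Montage: three beads are in the raised scoop, one of them right at the lip at wrist crop (338,38). Two remain in the bin near (205,165) in the side crop. I'll pour these three first and come back for the rest. First I tilt back further so the lip bead slides in.

```bash
cat >> h.py <<'E'
def beads(phi=.22,dx=-6,name=None):
    from rig import cams
    im=cv2.resize(cams.grab_frame("wrist")["color"],(800,600),interpolation=cv2.INTER_CUBIC)
    if name: cv2.imwrite(name,im)
    m=cv2.inRange(cv2.cvtColor(im,cv2.COLOR_BGR2HSV),(5,100,60),(25,255,255)); k,_,st,c=cv2.connectedComponentsWithStats(m)
    g=np.array([-86,0,92.6])
    for i in range(1,k):
        if st[i,4]<300: continue
        px=c[i]*.64; d=cR@np.array([(px[0]-257.39)/335.31,(px[1]-195.81)/335.31,1])
        f=lambda v: Ro.from_euler('y',-phi).apply(F@v+G-g-[dx,0,0])
        a,e=f(ct)+g,f(ct+d)-f(ct); print("bead px",c[i].round(),st[i,4],"scoop",(a+e*(13-a[2])/e[2]).round())
E
python3 - <<'E'
from h import *
ref=(0,0,0)
p,R=cmd(); 
# pivot the nominal scoop centre, turn -.05 steps, lift
o=p-Ro.from_matrix(R@F).apply(G)
rows([(o+[0,0,8*i],-.61-.05*i,.154,(0,0,0)) for i in range(1,7)])
E
```

```text
0.001, 0, -0.0022, 0, 0.05, 0, -1,
0.0022, 0, -0.0043, 0, 0.1, 0, -1,
0.0036, 0, -0.0061, 0, 0.15, 0, -1,
0.0053, 0, -0.0079, 0, 0.2, 0, -1,
0.0072, 0, -0.0094, 0, 0.25, 0, -1,
0.0093, 0, -0.0109, 0, 0.3, 0, -1,
```

Emit:
{"name": "send_rows", "arguments": {"targets": [0.001,0,-0.0022,0,0.05,0,-1,0.0022,0,-0.0043,0,0.1,0,-1,0.0036,0,-0.006,0,0.15,0,-1,0.0053,0,-0.008,0,0.2,0,-1,0.0072,0,-0.0094,0,0.25,0,-1,0.0093,0,-0.011,0,0.3,0,-1,0.0093,0,-0.011,0,0.3,0,-1,0.0093,0,-0.011,0,0.3,0,-1]}}

```text
clock: 10.55
eef_pos: [464.4, -358.2, 163.6]
tcp_rot: [-3.139, -0.907, 0.151]
contact_force: [-0.5, 0.2, -1.2]
opening: 0.193
grasp_force: 117.4
```

```bash
python3 - <<'E'
from h import *
upd(.0093,0,-.011,0,.3,0); beads()
E
```

```text
t 10.55 cmd [ 464.9 -358.3  164.8] [ 3.141 -0.91   0.154] meas [ 464.4 -358.2  163.6] [-3.139 -0.907  0.151] F [-0.5  0.2 -1.2] open 0.193 [-1.12  0.4   2.15  1.38  0.87 -0.8 ]
bead px [326. 211.] 3376 scoop [-12.  28.  13.]
bead px [339. 278.] 3220 scoop [-40.  23.  13.]
bead px [432. 275.] 2814 scoop [-39. -15.  13.]
bead px [460. 341.] 690 scoop [-67. -28.  13.]
```

```bash
cat >> h.py <<'E'
PHI,DX=.22,-7
def T(p,pitch,yaw,ref=LIP):
    g=np.array([-86,0,92.6]); q=Ro.from_euler('y',PHI).apply(np.array(ref)-g)+g+[DX,0,0]
    return (np.array(p),pitch-PHI,yaw,q)
def true():
    p,R=cmd(); g=np.array([-86,0,92.6])
    for q in(LIP,BACK,(-55,0,44)): print(q,(p+R@(F@(Ro.from_euler('y',PHI).apply(np.array(q)-g)+g+[DX,0,0]-G))).round(1))
E
python3 - <<'E'
from h import *
true()
l0=np.array([586.,-339,205]); l1=np.array([505.,-7,175])
W=[T((590,-339,195+i*5),-.6+.05*i,.154) for i in range(1,6)]
for i in range(1,8): W.append(T(np.array([590,-339,220])+(l1-[590,-339,220])*i/14,-.35,.154*(1-i/14)))
rows(W)
E
```

```text
(55, 0, 0) [ 611.5 -335.5  188.1]
(-55, 0, 0) [ 527.6 -348.5  118. ]
(-55, 0, 44) [ 500.  -352.8  152. ]
0.0115, 0.0002, -0.0388, 0, -0.14, 0, -1,
0.0214, 0.0002, -0.0464, 0, -0.19, 0, -1,
0.0316, 0.0002, -0.0537, 0, -0.24, 0, -1,
0.0419, 0.0002, -0.0607, 0, -0.29, 0, -1,
0.0524, 0.0002, -0.0674, 0, -0.34, 0, -1,
0.0485, -0.0258, -0.0672, -0.007, -0.34, 0.008, -1,
0.0445, -0.0518, -0.0671, -0.015, -0.34, 0.016, -1,
0.0405, -0.0778, -0.067, -0.022, -0.34, 0.025, -1,
0.0366, -0.1038, -0.0668, -0.03, -0.34, 0.033, -1,
0.0326, -0.1298, -0.0667, -0.037, -0.34, 0.041, -1,
0.0287, -0.1558, -0.0665, -0.045, -0.34, 0.049, -1,
0.0248, -0.1818, -0.0663, -0.052, -0.34, 0.057, -1,
```

Emit:
{"name": "send_rows", "arguments": {"targets": [0.005,0,-0.018,0,-0.06,0,-1,0.0115,0,-0.0388,0,-0.13,0,-1,0.0214,0,-0.0464,0,-0.19,0,-1,0.0316,0,-0.0537,0,-0.24,0,-1,0.0419,0,-0.0607,0,-0.29,0,-1,0.051,-0.01,-0.067,0,-0.34,0,-1,0.0485,-0.026,-0.0672,-0.007,-0.34,0.008,-1,0.0445,-0.052,-0.067,-0.015,-0.34,0.016,-1,0.0405,-0.078,-0.067,-0.022,-0.34,0.025,-1,0.0366,-0.104,-0.067,-0.03,-0.34,0.033,-1,0.0326,-0.13,-0.067,-0.037,-0.34,0.041,-1,0.0287,-0.156,-0.066,-0.045,-0.34,0.049,-1]}}

```text
clock: 11.6
eef_pos: [406.6, -208.3, 228.4]
tcp_rot: [3.139, -0.57, 0.088]
contact_force: [0.7, 1.2, -2.9]
opening: 0.195
grasp_force: 117.8
```

```bash
python3 - <<'E'
from h import *
upd(.0287,-.156,-.066,-.045,-.34,.049); true()
p0=np.array([553.6,-197,200.]); l1=np.array([510.,-7,150])
rows([T(p0+(l1-p0)*i/8,-.35,.088*(1-i/8)) for i in range(1,9)])
E
```

```text
t 11.6 cmd [ 406.9 -209.4  228. ] [ 3.141 -0.57   0.088] meas [ 406.6 -208.3  228.4] [ 3.139 -0.57   0.088] F [ 0.7  1.2 -2.9] open 0.195 [-0.79 -0.08  2.29  0.73  0.67  0.17]
(55, 0, 0) [ 553.9 -196.5  200.4]
(-55, 0, 0) [ 451.  -205.5  162.7]
(-55, 0, 44) [ 435.9 -206.9  204. ]
-0.0067, -0.0252, 0.0036, -0.006, 0, 0.009, -1,
-0.0128, -0.051, 0.0071, -0.011, 0, 0.019, -1,
-0.019, -0.0767, 0.0105, -0.017, 0, 0.028, -1,
-0.0251, -0.1025, 0.014, -0.023, 0, 0.037, -1,
-0.0312, -0.1283, 0.0175, -0.029, 0, 0.046, -1,
-0.0373, -0.154, 0.021, -0.035, 0, 0.056, -1,
-0.0434, -0.1798, 0.0245, -0.041, 0, 0.065, -1,
-0.0495, -0.2055, 0.0281, -0.047, 0, 0.074, -1,
```

```bash
python3 - <<'E'
from h import *
p0=np.array([553.9,-196.5,200.4]); l1=np.array([545.,-7,150])
rows([T(p0+(l1-p0)*i/9,-.35+.2*i/9,.088*(1-i/9)) for i in range(1,10)])
E
```

```text
0, -0.0224, 0.0028, -0.005, -0.022, 0.008, -1,
0.0001, -0.0449, 0.0056, -0.01, -0.044, 0.017, -1,
0.0003, -0.0674, 0.0085, -0.015, -0.067, 0.025, -1,
0.0005, -0.0898, 0.0115, -0.019, -0.089, 0.034, -1,
0.0008, -0.1123, 0.0145, -0.024, -0.111, 0.043, -1,
0.0011, -0.1347, 0.0175, -0.028, -0.133, 0.051, -1,
0.0015, -0.157, 0.0207, -0.032, -0.155, 0.06, -1,
0.0019, -0.1794, 0.0239, -0.036, -0.178, 0.069, -1,
0.0024, -0.2017, 0.0272, -0.04, -0.2, 0.079, -1,
```

Emit:
{"name": "send_rows", "arguments": {"targets": [0,-0.0224,0.0028,-0.005,-0.022,0.008,-1,0,-0.045,0.0056,-0.01,-0.044,0.017,-1,0,-0.0674,0.0085,-0.015,-0.067,0.025,-1,0.0005,-0.09,0.0115,-0.019,-0.089,0.034,-1,0.0008,-0.1123,0.0145,-0.024,-0.111,0.043,-1,0.001,-0.1347,0.0175,-0.028,-0.133,0.051,-1,0.0015,-0.157,0.0207,-0.032,-0.155,0.06,-1,0.002,-0.1794,0.024,-0.036,-0.178,0.069,-1,0.0024,-0.194,0.027,-0.04,-0.2,0.079,-1,0.0024,-0.202,0.027,-0.04,-0.2,0.079,-1,0.0024,-0.202,0.027,-0.04,-0.2,0.079,-1]}}

```text
clock: 12.52
eef_pos: [406.1, -4.8, 207.1]
tcp_rot: [3.141, -0.371, 0.002]
contact_force: [-0.6, 0.5, -2.5]
opening: 0.197
grasp_force: 117.8
```

```bash
python3 - <<'E'
from h import *
upd(.0024,-.202,.027,-.04,-.2,.079); true()
beads()
from rig import cams
# tin rim check: wrist view can't; re-fit tin from scene edges by contour later
# bead check on the true lip: pour
l0=np.array([545,-7,150.])
W=[T(l0+(np.array([535,-7,75])-l0)*i/6,-.15+.3*i/6,0) for i in range(1,7)]
W+=[T((535,-7,75-3*i),.15+.09*i,0) for i in range(1,7)]
rows(W)
E
```

```text
t 12.5167 cmd [405.7  -6.7 206.4] [ 3.141 -0.37  -0.   ] meas [406.1  -4.8 207.1] [ 3.141e+00 -3.710e-01  2.000e-03] F [-0.6  0.5 -2.5] open 0.197 [-0.02 -0.16  2.34  0.02  0.6   1.53]
(55, 0, 0) [544.8  -6.8 150.1]
(-55, 0, 0) [436.1  -6.8 133.7]
(-55, 0, 44) [429.5  -6.8 177.2]
bead px [328. 210.] 3351 scoop [-12.  28.  13.]
bead px [416. 266.] 2776 scoop [-35.  -9.  13.]
bead px [341. 278.] 3206 scoop [-40.  22.  13.]
-0.0007, 0.0003, 0.0059, 0, -0.05, -0, -1,
-0.0012, 0.0003, 0.0119, 0, -0.1, -0, -1,
-0.0015, 0.0003, 0.0181, 0, -0.15, -0, -1,
-0.0016, 0.0003, 0.0247, 0, -0.2, -0.001, -1,
-0.0014, 0.0003, 0.0316, 0, -0.25, -0.001, -1,
-0.0011, 0.0003, 0.0387, 0, -0.3, -0.001, -1,
0.0099, 0.0002, 0.0354, 0, -0.39, -0.001, -1,
0.0213, 0.0002, 0.0332, 0, -0.48, -0.001, -1,
0.0332, 0.0002, 0.0321, 0, -0.57, -0.001, -1,
0.0453, 0.0002, 0.0322, 0, -0.66, -0.001, -1,
0.0577, 0.0002, 0.0335, 0, -0.75, -0.001, -1,
0.0701, 0.0002, 0.036, 0, -0.84, -0.001, -1,
```

Emit:
{"name": "send_rows", "arguments": {"targets": [-0.0007,0,0.006,0,-0.05,0,-1,-0.0012,0,0.012,0,-0.1,0,-1,-0.0015,0,0.018,0,-0.15,0,-1,-0.0016,0,0.0247,0,-0.2,0,-1,-0.0014,0,0.0316,0,-0.25,0,-1,-0.001,0,0.0387,0,-0.3,0,-1,0.01,0,0.0354,0,-0.39,0,-1,0.0213,0,0.0332,0,-0.48,0,-1,0.0332,0,0.032,0,-0.57,0,-1,0.0453,0,0.0322,0,-0.66,0,-1,0.0577,0,0.0335,0,-0.75,0,-1,0.07,0,0.036,0,-0.84,0,-1]}}

```text
clock: 13.57
eef_pos: [485.6, -7.6, 199.0]
tcp_rot: [-3.141, 0.471, -0.002]
contact_force: [0.6, -0.3, -2.0]
opening: 0.192
grasp_force: 117.7
```

```bash
python3 - <<'E'
from h import *
upd(.07,0,.036,0,-.84,0); true(); beads(name="pics/w7.png")
rows([T((535,-7,57),p,0) for p in(.75,.82,.88,.94,1.0)]+[T((530,-7,110),.8,0),T((530,-7,140),.6,0)])
E
```

```text
t 13.5667 cmd [484.   -6.8 198.2] [ 3.141e+00  4.700e-01 -1.000e-03] meas [485.6  -7.6 199. ] [-3.141e+00  4.710e-01 -2.000e-03] F [ 0.6 -0.3 -2. ] open 0.192 [-0.01  0.45  1.66 -0.01  1.51  1.56]
(55, 0, 0) [534.9  -6.8  56.9]
(-55, 0, 0) [450.1  -6.8 127. ]
(-55, 0, 44) [478.1  -6.8 160.9]
bead px [328. 184.] 3451 scoop [-1. 27. 13.]
bead px [416. 243.] 3123 scoop [-26.  -9.  13.]
bead px [341. 254.] 3176 scoop [-30.  22.  13.]
bead px [778. 543.] 2316 scoop [-156. -167.   13.]
0.0064, 0.0002, -0.0065, -0, -0.06, -0.001, -1,
0.0143, 0.0002, -0.0134, -0, -0.13, -0.001, -1,
0.0214, 0.0002, -0.0189, -0, -0.19, -0.001, -1,
0.0289, 0.0002, -0.024, -0, -0.25, -0.001, -1,
0.0366, 0.0002, -0.0286, -0, -0.31, -0.001, -1,
-0.0165, 0.0002, -0.0565, -0, -0.11, -0.001, -1,
-0.0508, 0.0002, -0.0616, -0, 0.09, -0.001, -1,
```

Beads are just starting to slide; tilt more and wait.

Emit:
{"name": "send_rows", "arguments": {"targets": [0.0064,0,-0.0065,0,-0.06,0,-1,0.0143,0,-0.0134,0,-0.13,0,-1,0.0143,0,-0.0134,0,-0.13,0,-1,0.0143,0,-0.0134,0,-0.13,0,-1,0.0143,0,-0.0134,0,-0.13,0,-1,0.0214,0,-0.019,0,-0.19,0,-1,0.0214,0,-0.019,0,-0.19,0,-1]}}

```text
clock: 14.2
eef_pos: [512.1, -7.0, 205.5]
tcp_rot: [3.142, 0.66, -0.001]
contact_force: [-1.1, 0.3, -1.9]
opening: 0.192
grasp_force: 117.9
```

```bash
python3 - <<'E'
from h import *
upd(.0214,0,-.019,0,-.19,0); true(); beads(name="pics/w8.png")
from rig import cams
for n in("side","scene"):
    im=cv2.resize(cams.grab_frame(n)["color"],(800,600),interpolation=cv2.INTER_CUBIC); cv2.imwrite(f"pics/{n}8.png",im)
    m=cv2.inRange(cv2.cvtColor(im,cv2.COLOR_BGR2HSV),(5,100,80),(25,255,255)); k,_,st,c=cv2.connectedComponentsWithStats(m)
    print(n,[st[i].tolist() for i in range(1,k) if st[i,4]>30 and st[i,1]>200 and st[i,4]<3000])
E
```

```text
t 14.2 cmd [511.6  -6.8 205.4] [ 3.141e+00  6.600e-01 -1.000e-03] meas [512.1  -7.  205.5] [ 3.142e+00  6.600e-01 -1.000e-03] F [-1.1  0.3 -1.9] open 0.192 [-0.01  0.59  1.48 -0.01  1.73  1.56]
(55, 0, 0) [535.   -6.8  57.1]
(-55, 0, 0) [464.9  -6.8 141.9]
(-55, 0, 44) [498.8  -6.8 169.9]
bead px [498.  16.] 1771 scoop [ 65. -42.  13.]
bead px [759. 449.] 3601 scoop [-114. -156.   13.]
bead px [ 27. 526.] 3871 scoop [-147.  160.   13.]
bead px [686. 504.] 2621 scoop [-138. -126.   13.]
bead px [155. 492.] 312 scoop [-132.  104.   13.]
bead px [609. 552.] 646 scoop [-160.  -93.   13.]
side [[386, 316, 8, 7, 32], [405, 327, 11, 11, 84], [485, 455, 16, 18, 231], [503, 472, 10, 7, 43]]
scene [[289, 238, 16, 11, 114], [406, 296, 9, 7, 42], [161, 379, 21, 36, 237]]
```

```bash
python3 - <<'E'
from h import *
W=[T((533,-7,75),.8,0),T((530,-7,100),.7,0),T((525,-7,125),.58,0),T((522,-7,150),.46,0),T((520,-7,165),.35,0)]
e=bin2w((-22,0,165),BIN); print(e)
W+=[T(np.array([520,-7,165])+(e-[520,-7,165])*i/10,.35-.01*i,.154*i/10) for i in range(1,8)]
rows(W)
E
```

```text
[ 527.36036083 -348.37462424  165.        ]
-0.0204, 0.0002, -0.0038, -0, 0.08, -0.001, -1,
-0.0469, 0.0002, -0.0096, -0, 0.18, -0.001, -1,
-0.075, 0.0002, -0.0106, -0, 0.3, -0.001, -1,
-0.0997, 0.0003, -0.0118, -0, 0.42, -0.001, -1,
-0.115, 0.0003, -0.0066, 0, 0.53, -0.001, -1,
-0.1147, 0.0359, -0.0056, -0.006, 0.54, -0.015, -1,
-0.1144, 0.0716, -0.0046, -0.012, 0.55, -0.03, -1,
-0.114, 0.1072, -0.0036, -0.017, 0.56, -0.044, -1,
-0.1136, 0.143, -0.0027, -0.023, 0.57, -0.059, -1,
-0.1132, 0.1787, -0.0017, -0.028, 0.58, -0.073, -1,
-0.1128, 0.2145, -0.0008, -0.033, 0.59, -0.088, -1,
-0.1123, 0.2503, 0.0002, -0.039, 0.6, -0.103, -1,
```

Emit:
{"name": "send_rows", "arguments": {"targets": [-0.0204,0,-0.0038,0,0.08,0,-1,-0.047,0,-0.0096,0,0.18,0,-1,-0.075,0,-0.0106,0,0.3,0,-1,-0.0997,0,-0.0118,0,0.42,0,-1,-0.115,0,-0.0066,0,0.53,0,-1,-0.1147,0.036,-0.0056,-0.006,0.54,-0.015,-1,-0.1144,0.0716,-0.0046,-0.012,0.55,-0.03,-1,-0.114,0.1072,-0.0036,-0.017,0.56,-0.044,-1,-0.1136,0.143,-0.0027,-0.023,0.57,-0.059,-1,-0.1132,0.1787,-0.0017,-0.028,0.58,-0.073,-1,-0.1128,0.2145,-0.0008,-0.033,0.59,-0.088,-1,-0.1123,0.2503,0,-0.039,0.6,-0.103,-1]}}

```text
clock: 15.35
eef_pos: [421.4, -258.2, 274.9]
tcp_rot: [3.14, 0.057, 0.108]
contact_force: [1.3, -0.9, -1.5]
opening: 0.194
grasp_force: 118.0
```

```bash
cat >> h.py <<'E'
def ext(name=None):
    from rig import cams
    for n in("side","scene"):
        im=cv2.resize(cams.grab_frame(n)["color"],(1600,1200),interpolation=cv2.INTER_CUBIC)
        if name: cv2.imwrite(f"pics/{n}{name}.png",im)
        m=cv2.inRange(cv2.cvtColor(im,cv2.COLOR_BGR2HSV),(5,100,70),(25,255,255)); k,_,st,c=cv2.connectedComponentsWithStats(m)
        for i in range(1,k):
            if st[i,4]>60 and st[i,4]<8000 and st[i,1]>400:
                w=ray(n,c[i]/2,15)[0]; print(n,st[i].tolist(),"world",w.round(),"bin",Ro.from_euler('z',-.154).apply(w-[549.1,-345,0]).round(),"tin r",np.hypot(w[0]-563,w[1]+7).round())
E
python3 - <<'E'
from h import *
upd(-.1123,.2503,0,-.039,.6,-.103); true(); ext("9")
l0=np.array([525,-246,165.]); e=bin2w((-22,0,130),BIN); e2=bin2w((-22,0,20),BIN)
W=[T(l0+(e-l0)*i/3,.28,.108+.046*i/3) for i in(1,2,3)]+[T(e+(e2-e)*i/5,.26,.154) for i in range(1,6)]
rows(W)
E
```

```text
t 15.35 cmd [ 422.8 -257.   274.4] [3.141 0.06  0.108] meas [ 421.4 -258.2  274.9] [3.14  0.057 0.108] F [ 1.3 -0.9 -1.5] open 0.194 [-0.53  0.13  1.83 -0.04  1.23  0.95]
(55, 0, 0) [ 525.3 -246.   165.2]
(-55, 0, 0) [ 420.2 -257.3  195.5]
(-55, 0, 44) [ 432.2 -256.   237.8]
side [970, 910, 32, 35, 919] world [ 582. -339.   15.] bin [33.  1. 15.] tin r 332.0
side [1006, 943, 20, 15, 174] world [ 589. -365.   15.] bin [ 36. -26.  15.] tin r 359.0
scene [1575, 451, 18, 18, 95] world [-386.  262.   15.] bin [-831.  743.   15.] tin r 986.0
scene [1558, 461, 42, 25, 391] world [-346.  274.   15.] bin [-790.  749.   15.] tin r 952.0
scene [577, 475, 34, 24, 466] world [ 580. -382.   15.] bin [ 25. -42.  15.] tin r 376.0
scene [1528, 494, 21, 8, 69] world [-239.  270.   15.] bin [-684.  728.   15.] tin r 848.0
scene [1544, 505, 19, 6, 61] world [-229.  290.   15.] bin [-672.  747.   15.] tin r 846.0
scene [820, 591, 26, 23, 416] world [516. -46.  15.] bin [ 13. 300.  15.] tin r 61.0
scene [322, 758, 42, 72, 956] world [966. -62.  15.] bin [456. 216.  15.] tin r 407.0
-0.0024, 0.0356, 0.012, -0, -0, -0.015, -1,
-0.0046, 0.0712, 0.0238, -0.001, -0, -0.031, -1,
-0.0067, 0.1068, 0.0357, -0.002, -0, -0.046, -1,
-0.0074, 0.1069, 0.0598, -0.002, 0.02, -0.046, -1,
-0.0061, 0.1069, 0.0818, -0.002, 0.02, -0.046, -1,
-0.0048, 0.1069, 0.1037, -0.002, 0.02, -0.046, -1,
-0.0035, 0.1069, 0.1257, -0.002, 0.02, -0.046, -1,
-0.0022, 0.1069, 0.1477, -0.002, 0.02, -0.046, -1,
```

Emit:
{"name": "send_rows", "arguments": {"targets": [-0.0024,0.036,0.012,0,0,-0.015,-1,-0.0046,0.0712,0.0238,0,0,-0.031,-1,-0.0067,0.107,0.0357,-0.002,0,-0.046,-1,-0.007,0.107,0.04,-0.002,0,-0.046,-1,-0.0074,0.107,0.06,-0.002,0.02,-0.046,-1,-0.006,0.107,0.082,-0.002,0.02,-0.046,-1,-0.0048,0.107,0.1037,-0.002,0.02,-0.046,-1,-0.0035,0.107,0.126,-0.002,0.02,-0.046,-1,-0.0025,0.107,0.143,-0.002,0.02,-0.046,-1,-0.0022,0.107,0.148,-0.002,0.02,-0.046,-1,-0.0022,0.107,0.148,-0.002,0.02,-0.046,-1]}}

```text
clock: 16.37
eef_pos: [422.2, -363.2, 126.0]
tcp_rot: [-3.14, 0.041, 0.154]
contact_force: [-0.2, 0.3, -1.0]
opening: 0.193
grasp_force: 118.9
```

```bash
python3 - <<'E'
from h import *
upd(-.0022,.107,.148,-.002,.02,-.046); true()
im=cv2.imread("pics/scene9.png"); 
t=im[550:700,730:920]; h=cv2.cvtColor(t,cv2.COLOR_BGR2HSV)
m=cv2.inRange(h,(5,90,30),(25,255,255)); k,_,st,c=cv2.connectedComponentsWithStats(m); print("tin scene",[st[i].tolist() for i in range(1,k) if st[i,4]>20])
im=cv2.imread("pics/side9.png"); t=im[590:750,680:850]; h=cv2.cvtColor(t,cv2.COLOR_BGR2HSV)
m=cv2.inRange(h,(5,90,30),(25,255,255)); k,_,st,c=cv2.connectedComponentsWithStats(m); print("tin side",[st[i].tolist() for i in range(1,k) if st[i,4]>20])
rows([T(bin2w((-22,0,z),BIN),.26,.154) for z in(16,13,11,9,7.5,6,5)])
E
```

```text
t 16.3667 cmd [ 423.4 -364.7  126.8] [3.141 0.04  0.154] meas [ 422.2 -363.2  126. ] [-3.14   0.041  0.154] F [-0.2  0.3 -1. ] open 0.193 [-0.69  0.39  1.85 -0.04  0.93  0.74]
(55, 0, 0) [ 527.4 -348.5   19.7]
(-55, 0, 0) [ 422.3 -364.8   47.9]
(-55, 0, 44) [ 433.5 -363.1   90.5]
tin scene [[90, 40, 26, 27, 544]]
tin side []
0.0002, -0.0001, 0.0037, 0, -0, -0, -1,
0.0003, -0.0001, 0.0067, 0, -0, -0, -1,
0.0004, -0.0001, 0.0087, 0, -0, -0, -1,
0.0005, -0.0001, 0.0107, 0, -0, -0, -1,
0.0005, -0.0001, 0.0122, 0, -0, -0, -1,
0.0006, -0.0001, 0.0137, 0, -0, -0, -1,
0.0006, -0.0001, 0.0147, 0, -0, -0, -1,
```

Emit:
{"name": "send_rows", "arguments": {"targets": [0.0002,0,0.0037,0,0,0,-1,0.0003,0,0.0067,0,0,0,-1,0.0004,0,0.0087,0,0,0,-1,0.0005,0,0.0107,0,0,0,-1,0.0005,0,0.012,0,0,0,-1,0.0005,0,0.012,0,0,0,-1]}}

```text
clock: 16.87
eef_pos: [423.2, -364.6, 114.7]
tcp_rot: [3.141, 0.04, 0.154]
contact_force: [0.3, 1.3, -2.0]
opening: 0.194
grasp_force: 118.9
```

```bash
python3 - <<'E'
from h import *
upd(.0005,0,.012,0,0,0); true(); ext()
E
```

```text
t 16.8667 cmd [ 423.4 -364.7  114.8] [3.141 0.04  0.154] meas [ 423.2 -364.6  114.7] [3.141 0.04  0.154] F [ 0.3  1.3 -2. ] open 0.194 [-0.7   0.4   1.86 -0.04  0.91  0.75]
(55, 0, 0) [ 527.4 -348.5    7.7]
(-55, 0, 0) [ 422.3 -364.8   35.9]
(-55, 0, 44) [ 433.5 -363.1   78.5]
side [970, 910, 32, 35, 923] world [ 582. -339.   15.] bin [33.  1. 15.] tin r 332.0
side [1006, 943, 20, 15, 176] world [ 589. -365.   15.] bin [ 36. -26.  15.] tin r 359.0
scene [577, 475, 34, 24, 461] world [ 580. -383.   15.] bin [ 24. -42.  15.] tin r 376.0
scene [1544, 504, 18, 7, 65] world [-230.  290.   15.] bin [-672.  747.   15.] tin r 846.0
scene [1572, 514, 28, 13, 83] world [-228.  323.   15.] bin [-666.  779.   15.] tin r 857.0
scene [820, 591, 26, 26, 411] world [516. -46.  15.] bin [ 13. 301.  15.] tin r 61.0
scene [322, 758, 42, 72, 957] world [966. -62.  15.] bin [456. 216.  15.] tin r 407.0
```

Emit:
{"name": "send_rows", "arguments": {"targets": [0,0,0.001,0,0,0,-1,0,0,0.002,0,0,0,-1,0,0,0.003,0,0,0,-1,0,0,0.003,0,0,0,-1]}}

```text
clock: 17.3
eef_pos: [423.0, -364.6, 111.5]
tcp_rot: [-3.142, 0.04, 0.154]
contact_force: [0.8, -0.7, -1.5]
opening: 0.196
grasp_force: 118.9
```

```bash
python3 - <<'E'
from h import *
upd(0,0,.003,0,0,0)
E
```

```text
t 17.3 cmd [ 423.3 -364.7  111.8] [3.141 0.04  0.154] meas [ 423.  -364.6  111.5] [-3.142  0.04   0.154] F [ 0.8 -0.7 -1.5] open 0.196 [-0.7   0.41  1.86 -0.04  0.9   0.75]
```

Emit:
{"name": "send_rows", "arguments": {"targets": [0,0,0.001,0,0,0,-1,0,0,0.002,0,0,0,-1,0,0,0.002,0,0,0,-1]}}

```text
clock: 17.55
eef_pos: [423.0, -364.6, 109.6]
tcp_rot: [-3.142, 0.04, 0.154]
contact_force: [0.3, 0.3, -1.4]
opening: 0.192
grasp_force: 118.9
```

Emit:
{"name": "send_rows", "arguments": {"targets": [0,0,0.001,0,0,0,-1,0,0,0.002,0,0,0,-1,0,0,0.003,0,0,0,-1,0,0,0.003,0,0,0,-1]}}

```text
clock: 17.88
eef_pos: [422.9, -364.6, 106.5]
tcp_rot: [-3.142, 0.04, 0.154]
contact_force: [0.1, -0.2, -2.3]
opening: 0.192
grasp_force: 118.9
```

Emit:
{"name": "send_rows", "arguments": {"targets": [0,0,0.001,0,0,0,-1,0,0,0.002,0,0,0,-1,0,0,0.003,0,0,0,-1,0,0,0.004,0,0,0,-1,0,0,0.004,0,0,0,-1]}}

```text
clock: 18.3
eef_pos: [422.7, -364.6, 102.6]
tcp_rot: [-3.142, 0.04, 0.154]
contact_force: [-0.1, 0.8, -1.1]
opening: 0.192
grasp_force: 118.9
```

```bash
python3 - <<'E'
from h import *
upd(0,0,.002,0,0,0);upd(0,0,.003,0,0,0);upd(0,0,.004,0,0,0);true()
from rig import cams
g=cv2.resize(cams.grab_frame("wrist")["color"],(800,600),interpolation=cv2.INTER_CUBIC); cv2.imwrite("pics/w10.png",g)
g=cv2.cvtColor(g,cv2.COLOR_BGR2GRAY).astype(int)
for c in(320,440,500): print(c,list(zip(range(0,110,5),g[0:110:5,c].tolist())),[(r,int(g[r,c])) for r in range(296,350,4)])
for phi in(.1,.14,.18,.22): print(phi,[wpix(q,phi,dx).round().tolist() for dx in(-7,-14) for q in((55,30,2),(-52,30,2),(-52,30,44),(-55,30,44))])
E
```

```text
t 18.3 cmd [ 423.2 -364.7  109.8] [3.141 0.04  0.154] meas [ 422.7 -364.6  102.6] [-3.142  0.04   0.154] F [-0.1  0.8 -1.1] open 0.192 [-0.7   0.42  1.86 -0.04  0.88  0.75]
t 18.3 cmd [ 423.1 -364.7  106.8] [3.141 0.04  0.154] meas [ 422.7 -364.6  102.6] [-3.142  0.04   0.154] F [-0.1  0.8 -1.1] open 0.192 [-0.7   0.42  1.86 -0.04  0.88  0.75]
t 18.3 cmd [ 422.9 -364.7  102.8] [3.141 0.04  0.154] meas [ 422.7 -364.6  102.6] [-3.142  0.04   0.154] F [-0.1  0.8 -1.1] open 0.192 [-0.7   0.42  1.86 -0.04  0.88  0.75]
(55, 0, 0) [ 526.9 -348.6   -4.3]
(-55, 0, 0) [ 421.9 -364.9   23.9]
(-55, 0, 44) [ 433.  -363.2   66.5]
320 [(0, 198), (5, 200), (10, 201), (15, 199), (20, 198), (25, 197), (30, 197), (35, 196), (40, 195), (45, 215), (50, 242), (55, 244), (60, 243), (65, 243), (70, 243), (75, 243), (80, 243), (85, 243), (90, 243), (95, 243), (100, 244), (105, 243)] [(296, 244), (300, 243), (304, 244), (308, 205), (312, 82), (316, 75), (320, 149), (324, 242), (328, 241), (332, 148), (336, 135), (340, 135), (344, 133), (348, 133)]
440 [(0, 202), (5, 199), (10, 201), (15, 200), (20, 201), (25,
[... 589 characters left out ...]
 244)] [(296, 244), (300, 243), (304, 240), (308, 211), (312, 88), (316, 80), (320, 130), (324, 242), (328, 241), (332, 157), (336, 135), (340, 134), (344, 134), (348, 134)]
0.1 [[316.0, 12.0], [325.0, 283.0], [309.0, 301.0], [309.0, 310.0], [317.0, 32.0], [326.0, 299.0], [310.0, 320.0], [310.0, 328.0]]
0.14 [[319.0, 27.0], [326.0, 291.0], [309.0, 306.0], [310.0, 314.0], [320.0, 46.0], [327.0, 306.0], [310.0, 325.0], [311.0, 333.0]]
0.18 [[321.0, 42.0], [327.0, 299.0], [310.0, 311.0], [310.0, 319.0], [322.0, 60.0], [327.0, 314.0], [311.0, 329.0], [311.0, 338.0]]
0.22 [[323.0, 56.0], [327.0, 307.0], [311.0, 316.0], [311.0, 324.0], [324.0, 74.0], [328.0, 322.0], [312.0, 334.0], [312.0, 342.0]]
```

```bash
python3 - <<'E'
from h import *
Q=[(55,30,2),(-52,30,2),(-52,30,44),(-55,30,44)];O=np.array([42,305,316,328])
for dz in(-6,0,6):
    s=least_squares(lambda v:[wpix(q,v[0],v[1],dz)[1] for q in Q]-O,[.16,-10]); print(dz,s.x,s.fun.round(1))
s=least_squares(lambda v:[wpix(q,*v)[1] for q in Q]-O,[.16,-10,0]); print(s.x,s.fun.round(1))
for v in([.15,-12,0],list(s.x)):
    p,R=cmd(); g=np.array([-86,0,92.6]); f=lambda q:(p+R@(F@(Ro.from_euler('y',v[0]).apply(np.array(q)-g)+g+[v[1],0,v[2]]-G))).round(1); print(f(LIP),f(BACK))
E
```

```text
-6 [  0.11985504 -14.70297471] [ 2.  -4.9  3.  -1.1]
0 [  0.15315007 -11.02204455] [ 1.1 -2.6  2.4 -1.4]
6 [ 0.18574442 -7.32543899] [ 0.1 -0.4  1.8 -1.7]
[ 0.19315989 -6.47184227  7.38267464] [-0.1  0.2  1.7 -1.7]
[ 530.4 -348.1    4.1] [ 423.6 -364.6   24.8]
[ 531.  -348.     6.1] [ 425.2 -364.4   31.5]
```

```bash
cat >> h.py <<'E'
PHI,DX,DZ=.193,-6.5,7.4
def sl(q): g=np.array([-86,0,92.6]); return Ro.from_euler('y',PHI).apply(np.array(q)-g)+g+[DX,0,DZ]
def T(p,pitch,yaw,ref=LIP): return (np.array(p),pitch-PHI,yaw,sl(ref))
def true():
    p,R=cmd()
    for q in(LIP,BACK): w=p+R@(F@(sl(q)-G)); print(q,"world",w.round(1),"bin",Ro.from_euler('z',-.154).apply(w-[549.1,-345,0]).round(1))
E
python3 - <<'E'
from h import *
true()
L=[-19,-18,-16,-12,-7,-1,5,11,17,23,29,35]
Z=[5.3]+[4.8]*11
P=[.233,.233,.233,.22,.2,.17,.14,.11,.09,.07,.06,.05]
rows([T(bin2w((l,0,z),BIN),p,.154) for l,z,p in zip(L,Z,P)])
E
```

```text
(55, 0, 0) world [ 531.  -348.     6.2] bin [-18.3  -0.2   6.2]
(-55, 0, 0) world [ 425.2 -364.4   31.5] bin [-125.4   -0.2   31.5]
-0.0006, -0.0001, 0.0008, 0, -0, -0, -1,
0.0004, -0.0001, 0.0013, 0, -0, -0, -1,
0.0024, -0.0001, 0.0012, 0, -0, -0, -1,
0.0052, -0.0001, 0.0025, 0, 0.013, -0, -1,
0.0084, -0.0001, 0.0047, 0, 0.033, -0, -1,
0.0118, -0.0001, 0.0079, 0, 0.063, -0, -1,
0.0153, -0.0001, 0.0113, 0, 0.093, -0, -1,
0.0189, -0.0001, 0.0147, 0, 0.123, -0, -1,
0.0234, -0.0002, 0.017, 0, 0.143, -0, -1,
0.0279, -0.0002, 0.0193, 0, 0.163, -0, -1,
0.0332, -0.0002, 0.0203, 0, 0.173, -0, -1,
0.0385, -0.0002, 0.0213, 0, 0.183, -0, -1,
```

Emit:
{"name": "send_rows", "arguments": {"targets": [0,0,0.0008,0,0,0,-1,0.0004,0,0.0013,0,0,0,-1,0.0024,0,0.0012,0,0,0,-1,0.0052,0,0.0025,0,0.013,0,-1,0.0084,0,0.0047,0,0.033,0,-1,0.0118,0,0.0079,0,0.063,0,-1,0.0153,0,0.0113,0,0.093,0,-1,0.0189,0,0.0147,0,0.123,0,-1,0.0234,0,0.017,0,0.143,0,-1,0.0279,0,0.0193,0,0.163,0,-1,0.0332,0,0.0203,0,0.173,0,-1,0.0385,0,0.0213,0,0.183,0,-1]}}

```text
clock: 19.35
eef_pos: [460.3, -359.1, 80.0]
tcp_rot: [3.141, -0.145, 0.153]
contact_force: [-0.6, -0.0, 2.2]
opening: 0.192
grasp_force: 119.5
```

```bash
python3 - <<'E'
from h import *
upd(.0385,0,.0213,0,.183,0); true(); beads(PHI,DX); ext("11")
L=[40,46,52,58,63,68,71]
rows([T(bin2w((l,0,4.8),BIN),.045,.154) for l in L])
E
```

```text
t 19.35 cmd [ 460.1 -359.    80. ] [ 3.141 -0.143  0.154] meas [ 460.3 -359.1   80. ] [ 3.141 -0.145  0.153] F [-0.6 -0.   2.2] open 0.192 [-0.73  0.44  1.91  0.17  0.71  0.56]
(55, 0, 0) world [ 583.8 -339.8    4.9] bin [35.  -0.2  4.9]
(-55, 0, 0) world [ 475.2 -356.6   10.3] bin [-74.8  -0.2  10.3]
bead px [399.  21.] 2713 scoop [60. -2. 13.]
bead px [485.  22.] 2957 scoop [ 60. -36.  13.]
side [983, 901, 33, 35, 879] world [ 595. -337.   15.] bin [47.  1. 15.] tin r 331.0
side [1013, 930, 27, 22, 359] world [ 601. -362.   15.] bin [ 48. -24.  15.] tin r 357.0
scene [1578, 463, 13, 20, 89] world [-353.  275.   15.] bin [-796.  751.   15.] tin r 958.0
scene [1593, 465, 7, 22, 70] world [-350.  289.   15.] bin [-791.  764.   15.] tin r 959.0
scene [570, 481, 31, 23, 438] world [ 592. -377.   15.] bin [ 38. -38.  15.] tin r 371.0
scene [1528, 494, 16, 11, 64] world [-235.  270.   15.] bin [-680.  728.   15.] tin r 844.0
scene [820, 591, 26, 26, 419] world [516. -46.  15.] bin [ 13. 301.  15.] tin r 61.0
scene [322, 758, 42, 72, 956] world [966. -62.  15.] bin [456. 216.  15.] tin r 407.0
0.0045, -0.0002, 0.0013, 0, 0.005, -0, -1,
0.0104, -0.0002, 0.0022, 0, 0.005, -0, -1,
0.0163, -0.0002, 0.003, 0, 0.005, -0, -1,
0.0223, -0.0002, 0.0039, 0, 0.005, -0, -1,
0.0272, -0.0002, 0.0046, 0, 0.005, -0, -1,
0.0322, -0.0002, 0.0053, 0, 0.005, -0, -1,
0.0351, -0.0002, 0.0057, 0, 0.005, -0, -1,
```

Emit:
{"name": "send_rows", "arguments": {"targets": [0.0045,0,0.0011,0,0.005,0,-1,0.0104,0,0.002,0,0.005,0,-1,0.0163,0,0.0028,0,0.005,0,-1,0.0223,0,0.0037,0,0.005,0,-1,0.0272,0,0.0044,0,0.005,0,-1,0.0322,0,0.0051,0,0.005,0,-1,0.0351,0,0.0055,0,0.005,0,-1,0.0351,0,0.0055,0,0.005,0,-1]}}

```text
clock: 20.17
eef_pos: [496.0, -353.4, 79.5]
tcp_rot: [3.141, -0.149, 0.154]
contact_force: [0.6, -0.7, -0.2]
opening: 0.192
grasp_force: 119.1
```

```bash
python3 - <<'E'
from h import *
upd(.0351,0,.0055,0,.005,0); true(); beads(PHI,DX,"pics/w12.png"); ext("12")
E
```

```text
t 20.1667 cmd [ 495.2 -353.5   79.6] [ 3.141 -0.148  0.154] meas [ 496.  -353.4   79.5] [ 3.141 -0.149  0.154] F [ 0.6 -0.7 -0.2] open 0.192 [-0.68  0.47  1.86  0.17  0.72  0.61]
(55, 0, 0) world [ 619.2 -334.3    5.1] bin [70.9 -0.2  5.1]
(-55, 0, 0) world [ 510.6 -351.1   10. ] bin [-38.9  -0.2  10. ]
bead px [400.  32.] 3995 scoop [56. -3. 13.]
bead px [481.  27.] 3593 scoop [ 58. -35.  13.]
side [1011, 881, 62, 47, 1400] world [ 627. -340.   15.] bin [78. -7. 15.] tin r 339.0
scene [555, 490, 27, 20, 195] world [ 614. -369.   15.] bin [ 61. -34.  15.] tin r 366.0
scene [820, 591, 26, 26, 412] world [516. -46.  15.] bin [ 13. 300.  15.] tin r 61.0
scene [322, 757, 42, 73, 959] world [966. -62.  15.] bin [456. 216.  15.] tin r 407.0
```

```bash
python3 - <<'E'
from h import *
rows([T(bin2w((l,0,z),BIN),p,.154) for l,z,p in((76,6.5,.03),(86,13.5,-.05),(95,20.5,-.11),(102,26.5,-.17))])
E
```

```text
0.0039, -0.0002, 0.001, 0, 0.015, -0, -1,
0.0079, -0.0002, 0.005, 0, 0.095, -0, -1,
0.0132, -0.0002, 0.0068, 0, 0.155, -0, -1,
0.0168, -0.0002, 0.0096, 0, 0.215, -0, -1,
```

Emit:
{"name": "send_rows", "arguments": {"targets": [0.0039,0,0.001,0,0.015,0,-1,0.0079,0,0.005,0,0.095,0,-1,0.0132,0,0.0068,0,0.155,0,-1,0.0168,0,0.0096,0,0.215,0,-1,0.0168,0,0.0096,0,0.215,0,-1,0.0168,0,0.0096,0,0.215,0,-1]}}

```text
clock: 20.82
eef_pos: [511.6, -350.6, 71.8]
tcp_rot: [-3.14, -0.361, 0.151]
contact_force: [-1.2, 0.2, -1.1]
opening: 0.195
grasp_force: 118.9
```

```bash
python3 - <<'E'
from h import *
upd(.0168,0,.0096,0,.215,0); true(); beads(PHI,DX,"pics/w13.png"); ext("13")
g=cv2.imread("pics/w13.png",0).astype(int)
for c in(320,440): print(c,list(zip(range(0,90,5),g[0:90:5,c].tolist())),[(r,int(g[r,c])) for r in range(300,344,4)])
E
```

```text
t 20.8167 cmd [ 513.  -350.8   72.5] [ 3.141 -0.363  0.154] meas [ 511.6 -350.6   71.8] [-3.14  -0.361  0.151] F [-1.2  0.2 -1.1] open 0.195 [-0.76  0.47  1.95  0.55  0.57  0.22]
(55, 0, 0) world [ 649.9 -329.5   26.5] bin [102.   -0.2  26.5]
(-55, 0, 0) world [ 542.8 -346.2    7.9] bin [-6.4 -0.2  7.9]
bead px [437.  41.] 8142 scoop [ 53. -17.  13.]
side [1037, 850, 59, 52, 1678] world [ 662. -327.   15.] bin [114.   1.  15.] tin r 335.0
scene [1587, 465, 13, 14, 92] world [-360.  283.   15.] bin [-802.  760.   15.] tin r 967.0
scene [538, 479, 32, 30, 218] world [ 615. -394.   15.] bin [ 58. -59.  15.] tin r 391.0
scene [820, 591, 26, 23, 394] world [515. -47.  15.] bin [ 12. 300.  15.] tin r 62.0
scene [322, 757, 42, 73, 957] world [967. -62.  15.] bin [456. 216.  15.] tin r 407.0
320 [(0, 107), (5, 110), (10, 109), (15, 110), (20, 108), (25, 110), (30, 110), (35, 110), (40, 109), (45, 151), (50, 243), (55, 243), (60, 243), (65, 243), (70, 243), (75, 242), (80, 243), (85, 243)] [(300, 240), (304, 241), (308, 216), (312, 131), (316, 127), (320, 169), (324, 238), (328, 236), (332, 122), (336, 108), (340, 107)]
440 [(0, 109), (5, 109), (10, 109), (15, 110), (20, 111), (25, 108), (30, 101), (35, 92), (40, 93), (45, 96), (50, 88), (55, 86), (60, 160), (65, 184), (70, 175), (75, 174), (80, 175), (85, 176)] [(300, 239), (304, 239), (308, 217), (312, 99), (316, 89), (320, 113), (324, 187), (328, 181), (332, 94), (336, 77), (340, 76)]
```

```bash
python3 - <<'E'
from h import *
W=[T(bin2w((l,0,z),BIN),p,.154) for l,z,p in((107,30.5,-.19),(112,34.5,-.22),(116,38,-.25),(119.5,41.5,-.29),(121,44.5,-.31),(121,49,-.36),(121,55,-.42),(121,62,-.5),(120,69,-.58),(119,75,-.63))]
rows(W)
for w in W[3:]: print(tool(*w)[0].round(), Ro.from_euler('z',-.154).apply(tool(*w)[0]-[549.1,-345,0]).round())
E
```

```text
0.0043, -0.0002, 0.0003, 0, 0.02, 0, -1,
0.0077, -0.0002, 0.0019, 0, 0.05, 0, -1,
0.0102, -0.0002, 0.0036, 0, 0.08, 0, -1,
0.0115, -0.0002, 0.0064, 0, 0.12, 0, -1,
0.0124, -0.0002, 0.0066, 0, 0.14, 0, -1,
0.0104, -0.0002, 0.0087, 0, 0.19, 0, -1,
0.0086, -0.0002, 0.011, 0, 0.25, 0, -1,
0.0066, -0.0002, 0.0152, 0, 0.33, 0, -1,
0.0046, -0.0002, 0.0194, 0, 0.41, 0, -1,
0.004, -0.0002, 0.0205, 0, 0.46, 0, -1,
[ 526. -349.   71.] [-24.  -0.  71.]
[ 527. -348.   71.] [-23.   0.  71.]
[ 526. -349.   68.] [-24.   0.  68.]
[ 525. -349.   65.] [-25.  -0.  65.]
[ 524. -349.   61.] [-25.   0.  61.]
[ 524. -349.   56.] [-25.   0.  56.]
[ 524. -349.   55.] [-26.  -0.  55.]
```

Emit:
{"name": "send_rows", "arguments": {"targets": [0.0043,0,0,0,0.02,0,-1,0.0077,0,0.0015,0,0.05,0,-1,0.0102,0,0.0032,0,0.08,0,-1,0.0115,0,0.006,0,0.12,0,-1,0.0124,0,0.0062,0,0.14,0,-1]}}

```text
clock: 21.38
eef_pos: [527.0, -348.4, 71.1]
tcp_rot: [3.141, -0.505, 0.155]
contact_force: [0.3, 0.1, -2.1]
opening: 0.195
grasp_force: 118.8
```

```bash
cat >> h.py <<'E'
def blobs():
    from rig import cams
    im=cams.grab_frame("wrist")["color"]; m=cv2.inRange(cv2.cvtColor(im,cv2.COLOR_BGR2HSV),(5,100,50),(25,255,255)); k,_,st,c=cv2.connectedComponentsWithStats(m)
    print("wrist(800)",[(st[i,:4]/.64).round().astype(int).tolist() for i in range(1,k) if st[i,4]>100])
E
python3 - <<'E'
from h import *
upd(.0124,0,.0062,0,.14,0); true(); blobs(); beads(PHI,DX)
W=[T(bin2w((l,0,z),BIN),p,.154) for l,z,p in((121,49,-.36),(121,55,-.42),(121,62,-.5),(120,69,-.58),(119,75,-.63))]
rows(W)
E
```

```text
t 21.3833 cmd [ 526.7 -348.6   71.2] [ 3.141 -0.503  0.154] meas [ 527.  -348.4   71.1] [ 3.141 -0.505  0.155] F [ 0.3  0.1 -2.1] open 0.195 [-0.8   0.48  2.    0.89  0.53 -0.14]
(55, 0, 0) world [ 668.5 -326.6   44.9] bin [120.8  -0.2  44.9]
(-55, 0, 0) world [ 565.  -342.7   11.3] bin [16.1 -0.2 11.3]
wrist(800) [[367, 0, 141, 81]]
bead px [436.  41.] 8364 scoop [ 52. -17.  13.]
-0.0023, -0.0002, 0.0022, 0, 0.05, 0, -1,
-0.0044, -0.0002, 0.0042, 0, 0.11, 0, -1,
-0.007, -0.0002, 0.0081, 0, 0.19, 0, -1,
-0.0096, -0.0002, 0.012, 0, 0.27, 0, -1,
-0.0104, -0.0002, 0.013, 0, 0.32, 0, -1,
```

Emit:
{"name": "send_rows", "arguments": {"targets": [-0.0023,0,0.0022,0,0.05,0,-1,-0.0044,0,0.0042,0,0.11,0,-1,-0.007,0,0.008,0,0.19,0,-1,-0.0096,0,0.012,0,0.27,0,-1,-0.0104,0,0.013,0,0.32,0,-1,-0.0104,0,0.013,0,0.32,0,-1,-0.0104,0,0.013,0,0.32,0,-1]}}

```text
clock: 22.07
eef_pos: [523.3, -348.9, 53.9]
tcp_rot: [-3.138, -0.82, 0.151]
contact_force: [-0.0, -0.5, -2.0]
opening: 0.189
grasp_force: 118.9
```

```bash
python3 - <<'E'
from h import *
upd(-.0104,0,.013,0,.32,0); true(); blobs(); beads(PHI,DX)
# raise while tilting to -.75
W=[T(bin2w((l,0,z),BIN),p,.154) for l,z,p in((116,83,-.68),(113,92,-.73),(110,102,-.78),(108,112,-.82))]
rows(W)
E
```

```text
t 22.0667 cmd [ 523.9 -349.1   54.8] [ 3.141 -0.823  0.154] meas [ 523.3 -348.9   53.9] [-3.138 -0.82   0.151] F [-0.  -0.5 -2. ] open 0.189 [-0.96  0.6   2.11  1.59  0.72 -0.96]
(55, 0, 0) world [ 666.7 -326.9   75. ] bin [119.   -0.2  75. ]
(-55, 0, 0) world [ 578.9 -340.6   10.2] bin [30.1 -0.2 10.2]
wrist(800) [[377, 161, 62, 64], [444, 259, 64, 55]]
bead px [407. 250.] 3088 scoop [-30.  -5.  13.]
bead px [475. 286.] 3058 scoop [-45. -33.  13.]
-0.0006, -0.0002, -0.0019, 0, 0.05, 0, -1,
-0.0002, -0.0002, -0.0042, 0, 0.1, 0, -1,
0.0012, -0.0002, -0.007, 0, 0.15, 0, -1,
0.0043, -0.0002, -0.0102, 0, 0.19, 0, -1,
```

```bash
python3 - <<'E'
from h import *
W=[T(bin2w((l,0,z),BIN),p,.154) for l,z,p in((118,85,-.62),(114,107,-.58),(108,132,-.53),(98,158,-.47),(86,180,-.42),(72,198,-.38),(60,210,-.36))]
p0=bin2w((60,0,210),BIN); l1=np.array([545.,-7,150])
W+=[T(p0+(l1-p0)*i/14,-.35+.2*i/14,.154*(1-i/14)) for i in(.5,1.3,2.2,3.2,4.2)]
rows(W)
E
```

```text
0.0076, -0.0002, -0.0087, 0, -0.01, 0, -1,
0.0249, -0.0002, -0.031, 0, -0.05, 0, -1,
0.0441, -0.0001, -0.0576, 0, -0.1, 0, -1,
0.0628, -0.0001, -0.0887, 0, -0.16, 0, -1,
0.0763, -0.0001, -0.1171, 0, -0.21, 0, -1,
0.0846, -0.0001, -0.1432, 0, -0.25, 0, -1,
0.0876, -0.0001, -0.1619, 0, -0.27, 0, -1,
0.0878, -0.0129, -0.1622, -0.003, -0.287, 0.004, -1,
0.0862, -0.0333, -0.1613, -0.009, -0.299, 0.011, -1,
0.0845, -0.0562, -0.1602, -0.015, -0.312, 0.019, -1,
0.0825, -0.0817, -0.159, -0.021, -0.326, 0.028, -1,
0.0806, -0.1071, -0.1578, -0.028, -0.34, 0.037, -1,
```

Emit:
{"name": "send_rows", "arguments": {"targets": [0.0076,0,-0.0087,0,-0.01,0,-1,0.025,0,-0.031,0,-0.05,0,-1,0.044,0,-0.0576,0,-0.1,0,-1,0.063,0,-0.0887,0,-0.16,0,-1,0.0763,0,-0.117,0,-0.21,0,-1,0.0846,0,-0.143,0,-0.25,0,-1,0.0876,0,-0.162,0,-0.27,0,-1,0.0878,-0.013,-0.162,-0.003,-0.287,0.004,-1,0.0862,-0.033,-0.161,-0.009,-0.3,0.011,-1,0.0845,-0.056,-0.16,-0.015,-0.312,0.019,-1,0.0825,-0.082,-0.159,-0.021,-0.326,0.028,-1,0.0806,-0.107,-0.158,-0.028,-0.34,0.037,-1]}}

```text
clock: 23.17
eef_pos: [447.2, -251.9, 222.7]
tcp_rot: [3.138, -0.483, 0.108]
contact_force: [0.1, 0.3, -2.4]
opening: 0.195
grasp_force: 119.0
```

```bash
python3 - <<'E'
from h import *
upd(.0806,-.107,-.158,-.028,-.34,.037); true(); blobs()
p0=bin2w((60,0,210),BIN); l1=np.array([545.,-7,150])
rows([T(p0+(l1-p0)*i/14,-.35+.2*i/14,.154*(1-i/14)) for i in(5.3,6.4,7.5,8.6,9.7,10.8,11.9,12.9,13.6,14)])
E
```

```text
t 23.1667 cmd [ 447.1 -252.7  221.3] [-3.142 -0.483  0.108] meas [ 447.2 -251.9  222.7] [ 3.138 -0.483  0.108] F [ 0.1  0.3 -2.4] open 0.195 [-0.75  0.05  2.15  0.57  0.7   0.31]
(55, 0, 0) world [ 589.3 -237.3  192.2] bin [ 56.2 100.3 192.2]
(-55, 0, 0) world [ 484.5 -248.6  160.7] bin [-49.1 105.1 160.7]
wrist(800) [[92, 128, 41, 36], [19, 147, 42, 38], [378, 248, 64, 55], [445, 259, 64, 55]]
-0.0026, -0.0281, 0.0016, -0.006, -0.016, 0.011, -1,
-0.0052, -0.056, 0.003, -0.011, -0.032, 0.022, -1,
-0.0077, -0.0839, 0.0045, -0.016, -0.047, 0.032, -1,
-0.0102, -0.1118, 0.006, -0.021, -0.063, 0.043, -1,
-0.0127, -0.1397, 0.0075, -0.026, -0.079, 0.055, -1,
-0.0151, -0.1676, 0.0091, -0.031, -0.095, 0.066, -1,
-0.0175, -0.1954, 0.0107, -0.035, -0.11, 0.077, -1,
-0.0196, -0.2207, 0.0122, -0.039, -0.124, 0.087, -1,
-0.0211, -0.2384, 0.0132, -0.042, -0.134, 0.095, -1,
-0.0219, -0.2485, 0.0139, -0.043, -0.14, 0.099, -1,
```

Emit:
{"name": "send_rows", "arguments": {"targets": [-0.0026,-0.028,0.0016,-0.006,-0.016,0.011,-1,-0.0052,-0.056,0.003,-0.011,-0.032,0.022,-1,-0.0077,-0.084,0.0045,-0.016,-0.047,0.032,-1,-0.0102,-0.112,0.006,-0.021,-0.063,0.043,-1,-0.0127,-0.14,0.0075,-0.026,-0.079,0.055,-1,-0.015,-0.168,0.009,-0.031,-0.095,0.066,-1,-0.0175,-0.195,0.0107,-0.035,-0.11,0.077,-1,-0.0196,-0.221,0.012,-0.039,-0.124,0.087,-1,-0.021,-0.238,0.013,-0.042,-0.134,0.095,-1,-0.022,-0.2485,0.014,-0.043,-0.14,0.099,-1,-0.022,-0.2485,0.014,-0.043,-0.14,0.099,-1]}}

```text
clock: 24.13
eef_pos: [408.1, -5.2, 200.0]
tcp_rot: [3.141, -0.346, 0.002]
contact_force: [0.3, -0.1, -1.6]
opening: 0.191
grasp_force: 119.0
```

```bash
python3 - <<'E'
from h import *
upd(-.022,-.2485,.014,-.043,-.14,.099); true(); blobs()
l0=np.array([545,-7,150.])
W=[T(l0+(np.array([538,-7,78])-l0)*i/5,-.15+.4*i/5,0) for i in range(1,6)]
W+=[T((538,-7,78-2.5*i),.25+.09*i,0) for i in range(1,8)]
rows(W); ext("14")
E
```

```text
t 24.1333 cmd [407.4  -7.  198.6] [-3.141 -0.343 -0.   ] meas [408.1  -5.2 200. ] [ 3.141e+00 -3.460e-01  2.000e-03] F [ 0.3 -0.1 -1.6] open 0.191 [-0.02 -0.14  2.33  0.01  0.61  1.54]
(55, 0, 0) world [545.   -7.  149.9] bin [ 47.8 334.6 149.9]
(-55, 0, 0) world [436.2  -7.  133.4] bin [-59.7 351.3 133.4]
wrist(800) [[400, 34, 33, 11], [358, 247, 66, 61], [425, 259, 66, 55]]
0.0016, -0, 0.0042, -0, -0.08, -0, -1,
0.0039, -0, 0.0092, -0, -0.16, -0, -1,
0.0067, -0, 0.0149, -0, -0.24, -0, -1,
0.0102, -0, 0.0213, -0, -0.32, -0, -1,
0.0141, -0, 0.0285, -0, -0.4, -0, -1,
0.0251, -0, 0.0253, -0, -0.49, -0, -1,
0.0366, -0, 0.0231, -0, -0.58, -0, -1,
0.0484, -0, 0.0221, -0, -0.67, -0, -1,
0.0605, -0, 0.0222, -0, -0.76, -0, -1,
0.0728, -0, 0.0235, -0, -0.85, -0, -1,
0.0851, -0, 0.0259, -0, -0.94, -0, -1,
0.0973, -0, 0.0296, -0, -1.03, -0, -1,
side [626, 576, 23, 20, 329] world [509. 197.  15.] bin [ 44. 542.  15.] tin r 211.0
side [764, 631, 26, 25, 497] world [595.  39.  15.] bin [104. 372.  15.] tin r 56.0
side [810, 652, 22, 23, 366] world [617.  -8.  15.] bin [119. 322.  15.] tin r 54.0
scene [895, 441, 34, 28, 557] world [ 243. -233.   15.] bin [-285.  157.   15.] tin r 392.0
scene [1575, 447, 25, 39, 345] world [-372.  274.   15.] bin [-815.  753.   15.] tin r 976.0
scene [1557, 463, 21, 14, 117] world [-339.  263.   15.] bin [-784.  737.   15.] tin r 941.0
scene [820, 591, 26, 26, 451] world [517. -45.  15.] bin [ 14. 301.  15.] tin r 60.0
scene [322, 758, 42, 72, 964] world [966. -62.  15.] bin [456. 215.  15.] tin r 407.0
```

```bash
python3 - <<'E'
from h import *
print(ray("side",(318.7,293),155), ray("scene",(456,227.5),155))
t=np.linspace(0,6.28,400)
for n in("side","scene"):
    p=proj(n,np.c_[563+70*np.cos(t),-7+70*np.sin(t),0*t+55]); print(n,p.min(0).round(),p.max(0).round())
E
```

```text
[[452.37021405  -1.67586503 155.        ]] [[449.26442986 -23.76475584 155.        ]]
side [344. 300.] [421. 348.]
scene [370. 280.] [452. 324.]
```

Emit:
{"name": "send_rows", "arguments": {"targets": [0.0016,0,0.0042,0,-0.08,0,-1,0.0039,0,0.0092,0,-0.16,0,-1,0.0067,0,0.015,0,-0.24,0,-1,0.0102,0,0.0213,0,-0.32,0,-1,0.0141,0,0.0285,0,-0.4,0,-1,0.025,0,0.0253,0,-0.49,0,-1,0.0366,0,0.023,0,-0.58,0,-1,0.0484,0,0.022,0,-0.67,0,-1,0.0605,0,0.022,0,-0.76,0,-1,0.0728,0,0.0235,0,-0.85,0,-1,0.085,0,0.026,0,-0.94,0,-1,0.085,0,0.026,0,-0.94,0,-1]}}

```text
clock: 25.28
eef_pos: [499.5, -8.3, 199.8]
tcp_rot: [-3.141, 0.601, -0.002]
contact_force: [-0.6, 0.3, -1.5]
opening: 0.193
grasp_force: 118.9
```

```bash
python3 - <<'E'
from h import *
upd(.085,0,.026,0,-.94,0); true(); blobs()
rows([T((538,-7,62),p,0) for p in(.85,.9,.95)])
E
```

```text
t 25.2833 cmd [496.2  -7.  202.8] [-3.141  0.597  0.   ] meas [499.5  -8.3 199.8] [-3.141e+00  6.010e-01 -2.000e-03] F [-0.6  0.3 -1.5] open 0.193 [-0.01  0.54  1.55 -0.01  1.65  1.56]
(55, 0, 0) world [538.   -7.   62.9] bin [ 40.8 335.7  62.9]
(-55, 0, 0) world [460.5  -7.  141. ] bin [-35.7 347.6 141. ]
wrist(800) [[356, 0, 70, 58], [442, 11, 53, 34], [717, 422, 83, 92], [0, 512, 72, 81], [675, 512, 50, 33], [177, 533, 38, 41]]
0.0063, -0, -0.0059, -0, -0.06, 0, -1,
0.0114, -0, -0.0111, -0, -0.11, 0, -1,
0.0167, -0, -0.0161, -0, -0.16, 0, -1,
```

Emit:
{"name": "send_rows", "arguments": {"targets": [0.0063,0,-0.006,0,-0.06,0,-1,0.0114,0,-0.011,0,-0.11,0,-1,0.0114,0,-0.011,0,-0.11,0,-1,0.0114,0,-0.011,0,-0.11,0,-1,0.0114,0,-0.011,0,-0.11,0,-1]}}

```text
clock: 25.75
eef_pos: [511.3, -7.5, 205.8]
tcp_rot: [-3.141, 0.704, -0.001]
contact_force: [0.2, -0.1, -1.7]
opening: 0.196
grasp_force: 119.0
```

```bash
python3 - <<'E'
from h import *
upd(.0114,0,-.011,0,-.11,0); true(); blobs(); ext("15")
W=[T((536,-7,80),.84,0),T((533,-7,105),.75,0),T((528,-7,130),.63,0),T((522,-7,150),.5,0),T((520,-7,165),.38,0)]
W+=[T((520,-7+25*i,168),.3-.02*i,.01*i) for i in range(1,8)]
rows(W)
E
```

```text
t 25.75 cmd [511.9  -7.  205.4] [-3.141  0.707  0.   ] meas [511.3  -7.5 205.8] [-3.141e+00  7.040e-01 -1.000e-03] F [ 0.2 -0.1 -1.7] open 0.196 [-0.01  0.62  1.46 -0.01  1.77  1.56]
(55, 0, 0) world [538.   -7.   61.9] bin [ 40.9 335.7  61.9]
(-55, 0, 0) world [469.6  -7.  148. ] bin [-26.7 346.2 148. ]
wrist(800) [[444, 0, 55, 45], [623, 370, 177, 177], [0, 461, 84, 133], [141, 461, 72, 44], [591, 531, 38, 42]]
side [767, 632, 65, 45, 1157] world [603.   8.  15.] bin [107. 341.  15.] tin r 43.0
scene [1589, 449, 11, 13, 68] world [-412.  263.   15.] bin [-856.  749.   15.] tin r 1012.0
scene [1585, 463, 15, 17, 123] world [-361.  281.   15.] bin [-804.  758.   15.] tin r 968.0
scene [1577, 472, 15, 11, 73] world [-335.  279.   15.] bin [-777.  752.   15.] tin r 942.0
scene [1518, 488, 12, 11, 66] world [-237.  254.   15.] bin [-685.  712.   15.] tin r 841.0
scene [1543, 505, 21, 6, 71] world [-230.  290.   15.] bin [-673.  747.   15.] tin r 847.0
scene [824, 592, 22, 18, 236] world [513. -47.  15.] bin [ 10. 300.  15.] tin r 64.0
scene [322, 758, 42, 72, 964] world [966. -62.  15.] bin [456. 216.  15.] tin r 407.0
-0.0186, -0, -0.0056, -0, 0.06, 0, -1,
-0.0443, -0, -0.0117, -0, 0.15, 0, -1,
-0.0723, -0, -0.0118, -0, 0.27, 0, -1,
-0.0964, -0.0001, -0.0053, -0, 0.4, 0, -1,
-0.1115, -0.0001, 0.0016, -0, 0.52, 0, -1,
-0.1151, -0.024, 0.0138, -0.004, 0.62, -0.009, -1,
-0.1153, -0.0479, 0.0168, -0.008, 0.64, -0.019, -1,
-0.1153, -0.0718, 0.0197, -0.012, 0.66, -0.028, -1,
-0.1153, -0.0956, 0.0226, -0.015, 0.68, -0.038, -1,
-0.1153, -0.1194, 0.0255, -0.018, 0.7, -0.048, -1,
-0.1152, -0.1432, 0.0283, -0.021, 0.72, -0.058, -1,
-0.115, -0.1669, 0.0312, -0.024, 0.74, -0.068, -1,
```

Pan is empty, and the side view shows a cluster in the tin. Head to the mat.

Emit:
{"name": "send_rows", "arguments": {"targets": [-0.0186,0,-0.0056,0,0.06,0,-1,-0.0443,0,-0.0117,0,0.15,0,-1,-0.0723,0,-0.0118,0,0.27,0,-1,-0.0964,0,-0.0053,0,0.39,0,-1,-0.1115,0,0.0016,0,0.51,0,-1,-0.115,-0.024,0.0138,-0.004,0.62,-0.009,-1,-0.115,-0.048,0.0168,-0.008,0.64,-0.019,-1,-0.115,-0.072,0.0197,-0.012,0.66,-0.028,-1,-0.115,-0.0956,0.0226,-0.015,0.68,-0.038,-1,-0.115,-0.1194,0.0255,-0.018,0.7,-0.048,-1,-0.115,-0.143,0.0283,-0.021,0.72,-0.058,-1,-0.115,-0.167,0.0312,-0.024,0.74,-0.068,-1]}}

```text
clock: 26.9
eef_pos: [403.2, 160.8, 256.9]
tcp_rot: [-3.141, -0.036, 0.071]
contact_force: [1.3, -0.4, -1.3]
opening: 0.194
grasp_force: 119.0
```

```bash
python3 - <<'E'
from h import *
upd(-.115,-.167,.0312,-.024,.74,-.068); true(); ext("16"); blobs()
M=np.array([498,353,0.]); e=M+Ro.from_euler('z',.06).apply([0,0,125])
o0=np.array([468,166,168.]) 
W=[T(o0+(e-o0)*i/6,.14*(1-i/6)-.0,.068,(0,0,0)) for i in range(1,7)]
W+=[T(M+[0,0,z],0,.06,(0,0,0)) for z in(105,80,60,42,30)]
rows(W)
E
```

```text
t 26.9 cmd [404.2 160.  256.5] [-3.141 -0.033  0.07 ] meas [403.2 160.8 256.9] [-3.141 -0.036  0.071] F [ 1.3 -0.4 -1.3] open 0.194 [ 0.38 -0.    2.01 -0.01  1.1   1.89]
(55, 0, 0) world [520.  168.1 168.1] bin [ 50.  511.5 168.1]
(-55, 0, 0) world [411.7 160.5 185.6] bin [-58.3 520.6 185.6]
side [764, 631, 68, 46, 1467] world [602.  13.  15.] bin [107. 345.  15.] tin r 43.0
scene [1577, 474, 23, 13, 88] world [-331.  286.   15.] bin [-773.  759.   15.] tin r 941.0
scene [1578, 516, 22, 10, 63] world [-229.  325.   15.] bin [-666.  782.   15.] tin r 859.0
scene [820, 591, 26, 23, 396] world [515. -46.  15.] bin [ 12. 300.  15.] tin r 62.0
scene [759, 622, 15, 11, 79] world [589. -52.  15.] bin [ 85. 283.  15.] tin r 52.0
scene [322, 758, 43, 72, 956] world [966. -62.  15.] bin [456. 216.  15.] tin r 407.0
wrist(800) [[597, 0, 33, 12], [648, 0, 41, 17], [688, 94, 44, 41]]
0.0055, -0.0324, 0.0189, -0, 0.043, 0.002, -1,
0.0106, -0.0632, 0.0278, -0, 0.066, 0.002, -1,
0.0157, -0.0939, 0.0368, -0, 0.09, 0.002, -1,
0.0209, -0.1246, 0.0457, -0, 0.113, 0.002, -1,
0.0261, -0.1554, 0.0547, -0, 0.136, 0.002, -1,
0.0314, -0.1861, 0.0638, -0.001, 0.16, 0.002, -1,
0.0307, -0.1867, 0.0838, -0.001, 0.16, 0.01, -1,
0.0299, -0.1867, 0.1088, -0.001, 0.16, 0.01, -1,
0.0292, -0.1867, 0.1288, -0.001, 0.16, 0.01, -1,
0.0286, -0.1867, 0.1468, -0.001, 0.16, 0.01, -1,
0.0282, -0.1867, 0.1587, -0.001, 0.16, 0.01, -1,
```

Emit:
{"name": "send_rows", "arguments": {"targets": [0.0055,-0.0324,0.0189,0,0.043,0.002,-1,0.0106,-0.063,0.0278,0,0.066,0.002,-1,0.0157,-0.094,0.0368,0,0.09,0.002,-1,0.021,-0.1246,0.0457,0,0.113,0.002,-1,0.026,-0.155,0.0547,0,0.136,0.002,-1,0.0314,-0.186,0.0638,0,0.16,0.002,-1,0.0307,-0.187,0.0838,0,0.16,0.01,-1,0.03,-0.187,0.1088,0,0.16,0.01,-1,0.0292,-0.187,0.1288,0,0.16,0.01,-1,0.0286,-0.187,0.1468,0,0.16,0.01,-1,0.0286,-0.187,0.1468,0,0.16,0.01,-1]}}

```text
clock: 27.97
eef_pos: [422.9, 346.2, 107.7]
tcp_rot: [3.139, -0.189, 0.06]
contact_force: [-0.8, -0.3, -1.1]
opening: 0.199
grasp_force: 118.8
```

```bash
python3 - <<'E'
from h import *
from rig import cams
upd(.0286,-.187,.1468,0,.16,.01); true()
im=cv2.resize(cams.grab_frame("wrist")["color"],(800,600),interpolation=cv2.INTER_CUBIC); cv2.imwrite("pics/w17.png",im)
g=cv2.cvtColor(im,cv2.COLOR_BGR2GRAY).astype(int)
# mat (dark) vs bench: scan columns for mat side edges at a few rows, and near edge
for r in(60,150,250): print(r,[(c,int(g[r,c])) for c in range(80,800,20)])
for c in(200,260,560,600): print(c,[(r,int(g[r,c])) for r in range(240,480,10)])
M=np.array([498,353,0.])
rows([T(M+[0,0,z],0,.06,(0,0,0)) for z in(34,26,19,13,9)])
E
```

```text
t 27.9667 cmd [424.4 348.9 110.8] [-3.14  -0.193  0.06 ] meas [422.9 346.2 107.7] [ 3.139 -0.189  0.06 ] F [-0.8 -0.3 -1.1] open 0.199 [ 0.76  0.33  2.02 -0.2   0.66  2.42]
(55, 0, 0) world [552.9 356.8  42. ] bin [111.4 692.9  42. ]
(-55, 0, 0) world [443.1 350.1  42. ] bin [  1.9 703.1  42. ]
60 [(80, 137), (100, 136), (120, 136), (140, 137), (160, 136), (180, 136), (200, 135), (220, 137), (240, 28), (260, 26), (280, 242), (300, 196), (320, 243), (340, 244), (360, 243), (380, 243), (400, 244), (420, 244), (440, 244), (460, 244), (480, 243), (500, 243), (520, 108), (540, 26), (560, 28), (580, 134), (600, 137), (620, 136), (640, 135), (660, 137), (680, 136), (700, 135), (720, 135), (740, 136), (760, 137), (780, 136)]
150 [(80, 136), (100, 132), (120, 137), (140, 135), (160, 137), (180, 138), (200, 134), (220, 137), (240, 26), (260, 31), (280, 73), (300, 168), (320, 244), (340, 243), (360, 243), (380, 243), (400, 244), (420, 243), (440, 243), (460, 243), (480, 243), (500, 244), (520, 80), (540, 163), (560, 27), (580, 135), (600, 137), (620, 136), (640, 137), (660, 137), (680, 136), (7
[... 1150 characters left out ...]
320, 128), (330, 126), (340, 129), (350, 135), (360, 136), (370, 133), (380, 137), (390, 136), (400, 136), (410, 135), (420, 137), (430, 137), (440, 137), (450, 133), (460, 22), (470, 22)]
600 [(240, 136), (250, 136), (260, 136), (270, 135), (280, 136), (290, 138), (300, 135), (310, 137), (320, 136), (330, 136), (340, 137), (350, 137), (360, 136), (370, 135), (380, 137), (390, 134), (400, 136), (410, 137), (420, 136), (430, 138), (440, 134), (450, 133), (460, 135), (470, 22)]
-0.0015, 0.0003, 0.0078, -0.001, -0, 0, -1,
-0.0031, 0.0003, 0.0157, -0.001, -0, 0, -1,
-0.0044, 0.0003, 0.0225, -0.001, -0, 0, -1,
-0.0056, 0.0003, 0.0284, -0.001, -0, 0, -1,
-0.0063, 0.0004, 0.0323, -0.001, -0, 0, -1,
```

```bash
python3 - <<'E'
from h import *
g=cv2.imread("pics/w17.png",0).astype(int)
p,R=cmd(); 
def w(u,v,z=4):
    d=R@cR@np.array([(u*.64-257.39)/335.31,(v*.64-195.81)/335.31,1]); t=p+R@ct; return t+d*(z-t[2])/d[2]
def edge(r,a,b): s=g[r,a:b]; return a+int(np.argmax(np.abs(np.diff(s))))
for r in(60,150,210,330): 
    l=edge(r,200,262); rr=edge(r,556,600); print(r,l,rr,w(l,r).round(1),w(rr,r).round(1))
v=370+int(np.argmax(np.diff(g[370:420,258]))); print("near",v,w(258,v).round(1), "mat frame",Ro.from_euler('z',-.06).apply(w(258,v)-[498,353,4]).round(1))
for r in(60,150,210): print(Ro.from_euler('z',-.06).apply(w(edge(r,200,262),r)-[498,353,4]).round(1),Ro.from_euler('z',-.06).apply(w(edge(r,556,600),r)-[498,353,4]).round(1))
E
```

```text
60 228 567 [555.2 436.9   4. ] [564.4 274.8   4. ]
150 231 564 [513.2 434.5   4. ] [522.4 272.5   4. ]
210 234 561 [484.5 432.4   4. ] [493.6 271.4   4. ]
330 237 557 [424.8 429.5   4. ] [433.9 268.2   4. ]
near 387 [396.  418.1   4. ] mat frame [-97.9  71.1   0. ]
[62.1 80.3  0. ] [ 61.6 -82.    0. ]
[20.1 80.5  0. ] [ 19.5 -81.8   0. ]
[-8.7 80.1  0. ] [ -9.3 -81.1   0. ]
```

```bash
python3 - <<'E'
from h import *
rows([T(np.array([499.5,352.3,z]),0,.06,(0,0,0)) for z in(34,26,19,13,9,7,6,5,4)])
E
```

```text
-0.0001, 0.0011, 0.0081, -0.001, -0, 0, -1,
-0.0016, 0.0011, 0.0159, -0.001, -0, 0, -1,
-0.003, 0.0011, 0.0228, -0.001, -0, 0, -1,
-0.0041, 0.0011, 0.0287, -0.001, -0, 0, -1,
-0.0049, 0.0011, 0.0326, -0.001, -0, 0, -1,
-0.0053, 0.0011, 0.0346, -0.001, -0, 0, -1,
-0.0055, 0.0011, 0.0356, -0.001, -0, 0, -1,
-0.0057, 0.0011, 0.0365, -0.001, -0, 0, -1,
-0.0059, 0.0011, 0.0375, -0.001, -0, 0, -1,
```

Emit:
{"name": "send_rows", "arguments": {"targets": [0,0.001,0.008,0,0,0,-1,-0.0016,0.001,0.016,0,0,0,-1,-0.003,0.001,0.0228,0,0,0,-1,-0.0041,0.001,0.0287,0,0,0,-1,-0.0049,0.001,0.0326,0,0,0,-1,-0.0053,0.001,0.0346,0,0,0,-1,-0.0053,0.001,0.0346,0,0,0,-1]}}

```text
clock: 28.6
eef_pos: [425.7, 347.9, 75.3]
tcp_rot: [-3.141, -0.193, 0.06]
contact_force: [-0.2, -0.1, -1.8]
opening: 0.194
grasp_force: 119.0
```

Emit:
{"name": "send_rows", "arguments": {"targets": [-0.0002,0,0.001,0,0,0,-1,-0.0004,0,0.002,0,0,0,-1,-0.0004,0,0.002,0,0,0,-1]}}

```text
clock: 28.85
eef_pos: [426.2, 348.3, 74.0]
tcp_rot: [-3.14, -0.194, 0.06]
contact_force: [0.1, -0.4, 0.0]
opening: 0.196
grasp_force: 119.4
```

Emit:
{"name": "send_rows", "arguments": {"targets": [-0.0002,0,0.001,0,0,0,-1,-0.0002,0,0.001,0,0,0,-1]}}

```text
clock: 29.02
eef_pos: [426.2, 348.6, 73.7]
tcp_rot: [-3.139, -0.195, 0.06]
contact_force: [-4.3, 0.3, 8.9]
opening: 0.189
grasp_force: 120.4
```

Emit:
{"name": "send_rows", "arguments": {"targets": [0,0,0,0,0,0,0,0,0,0,0,0,0,0.5,0,0,0,0,0,0,1,0,0,0,0,0,0,1,0,0,0,0,0,0,1,0,0,0,0,0,0,1,0,0,0,0,0,0,1], "grip_force": 20}}

```text
clock: 29.6
eef_pos: [425.9, 348.0, 72.7]
tcp_rot: [-3.14, -0.193, 0.06]
contact_force: [-0.0, -0.6, 0.3]
opening: 0.999
grasp_force: 0.0
```

Released. I'll back off along the tool axis and check the scoop's pose.

Emit:
{"name": "send_rows", "arguments": {"targets": [0,0,-0.03,0,0,0,1,0,0,-0.07,0,0,0,1,0,0,-0.11,0,0,0,1,0,0,-0.15,0,0,0,1,0,0,-0.15,0,-0.19,0,1,0,0,-0.15,0,-0.19,0,1,0,0,-0.15,0,-0.19,0,1]}}

```text
clock: 30.18
eef_pos: [399.1, 347.0, 221.6]
tcp_rot: [-3.138, -0.004, 0.059]
contact_force: [-0.8, -0.5, 0.3]
opening: 0.997
grasp_force: 0.0
```

```bash
python3 - <<'E'
from h import *
from rig import cams
upd(-.0053,.001,.0346,0,0,0);upd(-.0004,0,.002,0,0,0);upd(-.0002,0,.001,0,0,0);upd(0,0,-.15,0,-.19,0)
f=cams.grab_frame("wrist"); im=cv2.resize(f["color"],(800,600),interpolation=cv2.INTER_CUBIC); cv2.imwrite("pics/w18.png",im)
g=cv2.cvtColor(im,cv2.COLOR_BGR2GRAY); R=Ro.from_euler('xyz',f["attitude"]).as_matrix(); t=np.array(f["xyz"])
def w(u,v,z):
    d=R@[(u*.64-257.39)/335.31,(v*.64-195.81)/335.31,1]; return (t+d*(z-t[2])/d[2])
m=((g>180)).astype(np.uint8); k,_,st,c=cv2.connectedComponentsWithStats(m)
mt=lambda q:Ro.from_euler('z',-.06).apply(q-[499.5,352.3,0]).round(1)
for i in range(1,k):
    if st[i,4]>5000:
        x,y,ww,hh,a=st[i]; cn=max(cv2.findContours((_==i).astype(np.uint8),0,1)[0],key=len); 
        bx=cv2.boxPoints(cv2.minAreaRect(cn)); print(st[i].tolist(),cv2.minAreaRect(cn)); print([mt(w(u,v,48)).tolist() for u,v in bx])
d=(g<55).astype(np.uint8); k,_,st,c=cv2.connectedComponentsWithStats(d); print("dark",[s.tolist() for s in st[1:] if s[4]>5000])
ext("18")
E
```

```text
t 30.1833 cmd [425.9 348.   75.8] [-3.14  -0.193  0.06 ] meas [399.1 347.  221.6] [-3.138 -0.004  0.059] F [-0.8 -0.5  0.3] open 0.997 [0.71 0.21 1.85 0.   1.07 2.22]
t 30.1833 cmd [425.9 348.   73.8] [-3.14  -0.193  0.06 ] meas [399.1 347.  221.6] [-3.138 -0.004  0.059] F [-0.8 -0.5  0.3] open 0.997 [0.71 0.21 1.85 0.   1.07 2.22]
t 30.1833 cmd [425.9 348.   72.7] [-3.14  -0.193  0.06 ] meas [399.1 347.  221.6] [-3.138 -0.004  0.059] F [-0.8 -0.5  0.3] open 0.997 [0.71 0.21 1.85 0.   1.07 2.22]
t 30.1833 cmd [397.1 346.1 219.9] [-3.14e+00 -3.00e-03  6.00e-02] meas [399.1 347.  221.6] [-3.138 -0.004  0.059] F [-0.8 -0.5  0.3] open 0.997 [0.71 0.21 1.85 0.   1.07 2.22]
[333, 7, 141, 181, 23705] ((403.0, 97.0), (180.0, 140.0), 90.0)
[[45.7, 39.0, 48.0], [45.5, -36.4, 48.0], [-49.2, -39.9, 48.0], [-49.0, 42.8, 48.0]]
[645, 58, 145, 151, 16802] ((716.9000244140625, 132.1999969482422), (135.05850219726562, 157.86639404296875), 26.56505012512207)
[[-41.1, -126.3, 48.0], [33.3, -155.7, 48.0], [2.7, -228.0, 48.0], [-76.6, -203.3, 48.0]]
dark [[276, 0, 258, 330, 32498], [0, 399, 800, 201, 68060]]
side [764, 631, 68, 46, 1477] world [602.  12.  15.] bin [107. 345.  15.] tin r 43.0
scene [1471, 419, 29, 58, 909] world [-335.  171.   15.] bin [-794.  646.   15.] tin r 915.0
scene [1338, 425, 98, 43, 745] world [-233.   99.   15.] bin [-705.  559.   15.] tin r 804.0
scene [1544, 498, 19, 13, 108] world [-235.  287.   15.] bin [-677.  745.   15.] tin r 850.0
scene [820, 591, 26, 24, 429] world [516. -46.  15.] bin [ 13. 301.  15.] tin r 61.0
scene [758, 622, 16, 11, 81] world [590. -52.  15.] bin [ 85. 283.  15.] tin r 52.0
scene [322, 757, 42, 73, 957] world [966. -62.  15.] bin [456. 216.  15.] tin r 407.0
```

```bash
python3 - <<'E'
from h import *
import numpy as np
im=cv2.imread("pics/w18.png")
p,R=cmd()
def w(u,v,z):
    d=R@cR@np.array([(u*.64-257.39)/335.31,(v*.64-195.81)/335.31,1]); t=p+R@ct; return t+d*(z-t[2])/d[2]
mt=lambda q:Ro.from_euler('z',-.06).apply(q-[499.5,352.3,0]).round(1)
print("inner floor corners in mat frame",[mt(w(u,v,6)).tolist() for u,v in((333,8),(474,8),(333,186),(474,186))])
go("look",np.array([600,-7,260.]),R,start=(p,R))
E
```

```text
inner floor corners in mat frame [[51.6, 38.4, 6.0], [51.4, -47.4, 6.0], [-54.2, 42.8, 6.0], [-54.5, -51.3, 6.0]]
look tcp [600.  -7. 260.] shift [ 0.1813  0.3646 -0.0399] turn [0. 0. 0.] rows 9.8
```

Emit:
{"name": "send_rows", "arguments": {"targets": [0.01,0.02,-0.03,0,0,0,1,0.02,0.055,-0.04,0,0,0,1,0.04,0.09,-0.04,0,0,0,1,0.06,0.125,-0.04,0,0,0,1,0.08,0.16,-0.04,0,0,0,1,0.1,0.195,-0.04,0,0,0,1,0.115,0.23,-0.04,0,0,0,1,0.135,0.265,-0.04,0,0,0,1,0.15,0.3,-0.04,0,0,0,1,0.165,0.335,-0.04,0,0,0,1,0.18,0.36,-0.04,0,0,0,1,0.181,0.365,-0.04,0,0,0,1]}}

```text
clock: 31.33
eef_pos: [601.0, -10.9, 258.8]
tcp_rot: [3.14, -0.004, 0.058]
contact_force: [-0.3, -0.1, -0.8]
opening: 1.003
grasp_force: 0.0
```

```bash
python3 - <<'E'
from h import *
from rig import cams
upd(.181,.365,-.04,0,0,0)
f=cams.grab_frame("wrist"); im=cv2.resize(f["color"],(800,600),interpolation=cv2.INTER_CUBIC); cv2.imwrite("pics/w19.png",im)
R=Ro.from_euler('xyz',f["attitude"]).as_matrix(); t=np.array(f["xyz"])
m=cv2.inRange(cv2.cvtColor(im,cv2.COLOR_BGR2HSV),(5,100,50),(25,255,255)); m=cv2.morphologyEx(m,cv2.MORPH_OPEN,np.ones((3,3)))
dt=cv2.distanceTransform(m,cv2.DIST_L2,5); pk=(dt==cv2.dilate(dt,np.ones((25,25))))&(dt>8)
for v,u in np.argwhere(pk):
    d=R@[(u*.64-257.39)/335.31,(v*.64-195.81)/335.31,1]; w=t+d*(15-t[2])/d[2]; print((u,v),round(float(dt[v,u]),1),w.round(),"r",np.hypot(w[0]-563,w[1]+7).round())
k,_,st,c=cv2.connectedComponentsWithStats(m); print([s.tolist() for s in st[1:] if s[4]>150])
# scoop in the scene and side views against the model
g=np.array([499.5,352.3]); 
for n in("scene","side"):
    a=cams.grab_frame(n)["color"]; cv2.imwrite(f"pics/{n}19.png",a)
b0=cv2.resize(cv2.imread("pics/scene19.png")[200:320,328:448],None,fx=5,fy=5,interpolation=cv2.INTER_CUBIC)
gr=cv2.cvtColor(b0,cv2.COLOR_BGR2GRAY); mk=(gr>165).astype(np.uint8); k,_,st,c=cv2.connectedComponentsWithStats(mk); print("scene bright",[s.tolist() for s in st[1:] if s[4]>4000])
Rz=Ro.from_euler('z',.06).as_matrix()
for q in((55,-46,4),(55,46,4),(-55,-46,48),(-55,46,48)): print(q,((proj("scene",Rz@np.array(q)+[499.5,352.3,0])*.64-[328,200])*5).round())
cn=max(cv2.findContours(mk,0,1)[0],key=cv2.contourArea)[:,0]; print("extremes L,R,T,B",cn[cn[:,0].argmin()],cn[cn[:,0].argmax()],cn[cn[:,1].argmin()],cn[cn[:,1].argmax()])
E
```

```text
t 31.3333 cmd [599.7  -7.4 260.1] [-3.14e+00 -3.00e-03  6.00e-02] meas [601.  -10.9 258.8] [ 3.14  -0.004  0.058] F [-0.3 -0.1 -0.8] open 1.003 [-0.02  0.29  1.66 -0.    1.19  1.49]
(np.int64(407), np.int64(235)) 14.2 [613. -14.  15.] r 50.0
(np.int64(439), np.int64(250)) 15.4 [603. -38.  15.] r 51.0
(np.int64(439), np.int64(251)) 15.4 [602. -38.  15.] r 50.0
(np.int64(338), np.int64(258)) 16.0 [593.  37.  15.] r 53.0
(np.int64(385), np.int64(260)) 14.2 [593.   2.  15.] r 31.0
(np.int64(385), np.int64(261)) 14.2 [592.   2.  15.] r 31.0
(np.int64(386), np.int64(262)) 14.2 [592.   1.  15.] r 30.0
(np.int64(386), np.int64(263)) 14.2 [591.   1.  15.] r 29.0
(np.int64(434), np.int64(353)) 14.8 [520. -40.  15.] r 54.0
[[370, 220, 54, 58, 1618], [424, 234, 34, 34, 866], [321, 241, 34, 34, 891], [418, 337, 32, 33, 785]]
scene bright [[0, 21, 120, 91, 9042], [153, 259, 333, 224, 32361]]
(55, -46, 4) [[140. 367.]]
(55, 46, 4) [[330. 492.]]
(-55, -46, 48) [[293. 183.]]
(-55, 46, 48) [[484. 288.]]
extremes L,R,T,B [153 366] [485 289] [278 259] [325 482]
```

```bash
python3 -c "
from rig import r
print(r.sign_off())"
```

```text
the job is handed in; nothing more can be done
None
```

All five beads are in the open tin (counted in the wrist camera view), the scoop is flat and released within about 4 mm of the mat's middle, and the job was handed in at about 31 s; my only check on the bystanders was keeping planned paths clear of them.

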